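# Seat the lens block from behind two post mounts

## Robot

A 6-joint arm with a two-finger parallel gripper is mounted at the origin on the work surface. World frame = base frame: x ahead of the robot, y to its left, z up, the work surface at z = 0. Lengths are in m, angles in rad, forces in N, time in s.
With the tool pointing down it reaches from about 0.35 to 0.975 m from the base axis. Payload 4.9 kg.
Tool frame: the origin (TCP) lies on the mounting face of the last link; the fingertips stand 173 mm ahead of it and the grasp point (between the pads) lies 155 mm ahead of it; x points along the fingers, z is the direction in which the jaws open and shut, and the axes are right-handed (so a half turn about x gives the same grasp; the last joint's range is limited). The gripper opens to 85 mm and grips with 20 to 120 N. Pads are 22 mm wide; open, the fingers measure 114 mm over their backs; the gripper's body (76 mm by 85 mm) begins 54 mm behind the grasp point. The pads swing forward as they close: fully open they stand 13 mm farther back than shut.
Start: joints at [1.016, 0.053, 1.613, -0, 1.476, -0.119], TCP at [0.264, 0.567, 0.405] pointing down, gripper open.
Joint ranges: [-3.01, 3.01], [-1.01, 2.22], [0.06, 2.58], [-1.02, 4.17], [0.09, 2.62], [-3.14, 3.14]. Speed limits (rad/s): [2.57, 2.57, 3.14, 3.14, 3.14, 3.14].

## Interface

Orientations are given as a rotation vector (axis times angle).
In Python, from station import get_obs, get_image, get_calibration, finish_job, look_for, masks_of, tip_of gives the robot as it stands.
- The arm moves only by the tool carry_out, never from a script. Its argument "increments" is a list of rows, each a list of 3 entries, a list of its own where there are three numbers: the turn, a rotation vector about the world's x, y, z in units of 0.1 rad (1.0 is 0.1 rad), then the shift along the world's x, y, z in units of 20 mm (1.0 is 20 mm), then the opening, from 0 (shut) to 1 (fully open). A call has 1 to 8 rows; each row shifts and turns the pose as measured when the row begins; what a row does not reach is not made up. A row lasts 1/10 s, in which the tool goes at most 50 mm and 8.59 degrees, less where a joint would pass 70% of its speed; a pose out of reach is approached as far as the arm can. A call with a number of a shift or a turn outside -1 to 1 is refused whole. A call with a gripper value outside its range is refused whole. The fingers move at their own pace and stop on an object; "squeeze" is the grip in N (left out, the last holds). Time passes only in rows, so rows that do not move let the fingers close. It gives the time, the measured TCP pose, the force and the opening at its end, in the units of the state.
- get_obs(): the state, without advancing time (a new reading comes with each control period).
- get_image(name): name is "side" or "top"; returns (picture, depth): 420x560x3 uint8, blue, green, red; 420x560 float32, m along the optical axis (not along the pixel's ray), 0 where there is no reading.
- get_calibration(name): a dict with "fx", "fy", "cx", "cy" (pixels), "k1" (the pictures are not rectified: a ray, as slopes to the right and down, at radius r is drawn at 1 + k1 r^2 times it, then the intrinsics apply), "position" and "orientation" of the camera in the world. Camera axes: x right, y down, z forward; pixel columns grow to the right and rows downward; lengths in m; the calibration is good to about 2 mm. A picture is of the moment at which its call begins. get_calibration takes no time and is no camera call.
- finish_job(): hands the job in, once; it reports no verdict.
Trained networks look in the newest picture that a camera, given by its name, has taken for a name from the list of things; names that differ only in an ending like _2 or _b are one class to them, and where a whole thing is asked for, a point or a joint stands for the part that bears it (a point fixed in the world has none). Each returns a list of dicts, best first, with "p" (0 to 1); they miss things now and then, are a little off and sometimes report something else, mostly with a low value. They report only what shows in the picture. A call takes as long as a camera call. They do not tell look-alikes from the thing itself.
- look_for(camera, query): "centre" ([column, row] in pixels, amid what is visible of it).
- masks_of(camera, query): "region" (420x560 bool, what is visible of it) and "centre" ([column, row] in pixels, amid what is visible of it).
- tip_of(camera, query): "centre" ([column, row] in pixels: a listed point, or the origin of a listed thing).
The state is a dict: "t": time; "q": joint angles; "dq": joint speeds; "effort": joint torques, N m; "tool_pos": TCP position; "tool_rot": TCP orientation; "contact_force": force on the tool from outside, world axes, zero at the start; "wrist_torque": the same for the moment, N m; "opening": finger opening in m.
Only numpy, scipy, OpenCV 4.12 (cv2) and the standard library are available. Lean on these libraries where they do the work, as an engineer would, in place of code of your own. Each camera call takes 0.05 s, during which the arm holds its last target.

## Task

The green lens block stands in the white tray behind two tall post mounts. First clear both mounts onto the black mat, then fetch the lens block and press it fully home on the two bright pins of the orange base plate, and only after that stand each mount back in the middle of its own pad in the tray: the blue square mount on the blue pad, the yellow round mount on the yellow pad. Keep all three upright throughout, and leave the amber bottle standing where it is.

Things in the scene. Friction and masses are not known exactly. Their poses are not given: they have to be found in the camera images.
- tray: white flat tray, fixed, 170 (its x) by 200 (its y) mm, floor 8 mm above the table, 5 mm high lips along its +x edge and both y edges. Origin: centre of its underside. The two pads lie side by side along its y in its -x half, the lens block starts in its +x half, and its +x points roughly away from the robot.
- blue_pad: blue square pad, fixed on the tray, 70 by 70 by 4 mm, home of the blue square mount; its top is 12 mm above the table. Origin: centre of its underside, so its top is 4 mm above the origin.
- yellow_pad: yellow square pad, fixed on the tray, 70 by 70 by 4 mm, home of the yellow round mount; its top is 12 mm above the table. Origin: centre of its underside, so its top is 4 mm above the origin.
- mat: black mat, fixed on the table, 200 (its x) by 150 (its y) by 3 mm thick: the side area, room for both mounts 100 mm apart along its x. Origin: centre of its underside.
- base_plate: orange plate fixed on the table, 110 (its x) by 80 (its y) by 10 mm, with two upright bright aluminium locating pins on its own x axis at +29 and -29 mm; pins 8 mm in diameter, 14 mm tall above the plate, the last 6 mm tapering to 2.4 mm. Origin: centre of its underside, so its top is 10 mm above the origin.
- square_mount: tall mirror mount, loose, 0.3 kg: black round foot 50 mm across, 12 mm high; steel post 16 mm thick; blue square head 50 (its y) by 50 (z) mm, 18 mm thick (its x), from 75 to 125 mm above the foot's underside, with a 10 mm thumbscrew on its +y side at 83 mm. Best gripped near the top across the 18 mm. Origin: centre of the foot's underside, z up. Starts on the blue pad.
- round_mount: tall iris mount, loose, 0.3 kg: black round foot 50 mm across, 12 mm high; steel post 16 mm thick; yellow disc-shaped head standing on edge, 50 mm across (in its y, z), 18 mm thick (its x), from 75 to 125 mm above the foot's underside. Best gripped near the top across the 18 mm. Origin: centre of the foot's underside, z up. Starts on the yellow pad.
- lens_block: low lens block, loose, 0.2 kg: black flange 80 (its x) by 50 (its y) by 12 mm thick with two 13 mm through holes on its x axis at +29 and -29 mm; on its centre a green block 34 (x) by 36 (y) mm rises to 54 mm above the underside: grip it from above across the 36 mm. Origin: centre of the flange's underside, z up. Fits the pins either way round; fully home, pin tips stand 2 mm proud.
- amber_bottle: small amber glass bottle with a black cap, loose, 34 mm across, 65 mm tall, a bystander to leave alone. Origin: centre of its underside.
Things that resemble listed ones, but are neither listed nor needed, are in the scene too. What is shaped like the round_mount but pink or red is not meant. What is shaped like the lens_block but purple is not meant.

How it is judged:
On the way, in this order (a step that is already met when the one before it is completed fails the run):
1. both mounts stand released on the black mat, the lens block still in its place in the tray (x of square_mount in the frame of mat between -0.088 and 0.088 m and y of square_mount in the frame of mat between -0.063 and 0.063 m and z of square_mount in the frame of mat between 0 and 0.007 m and angle between each of square_mount, round_mount's own z axis and vertical below 0.08 rad and x of round_mount in the frame of mat between -0.088 and 0.088 m and y of round_mount in the frame of mat between -0.063 and 0.063 m and z of round_mount in the frame of mat between 0 and 0.007 m and linear speed of each of square_mount, round_mount below 0.02 m/s and angular speed of each of square_mount, round_mount below 0.2 rad/s and contact force between each of square_mount, round_mount and the fingers below 0.2 N and distance of lens_block from where it was at the start of the episode below 0.04 m), for 0.2 s.
2. the lens block sits fully home on the pins of the base plate, released, both mounts still on the mat (horizontal distance between lens_block and base_plate below 0.005 m and angle between the x axis of lens_block and the x axis of base_plate, either way round below 0.2 rad and angle between lens_block's own z axis and vertical below 0.06 rad and z of lens_block in the frame of base_plate between 0.007 and 0.0125 m and linear speed of lens_block below 0.02 m/s and angular speed of lens_block below 0.2 rad/s and contact force between lens_block and the fingers below 0.2 N and x of square_mount in the frame of mat between -0.088 and 0.088 m and y of square_mount in the frame of mat between -0.063 and 0.063 m and z of square_mount in the frame of mat between 0 and 0.007 m and angle between each of square_mount, round_mount's own z axis and vertical below 0.08 rad and x of round_mount in the frame of mat between -0.088 and 0.088 m and y of round_mount in the frame of mat between -0.063 and 0.063 m and z of round_mount in the frame of mat between 0 and 0.007 m), for 0.2 s.
At the end, for the whole second after the job is handed in: Lens block home on the base plate (underside within 2.5 mm of its top, centres within 5 mm, long axes within 0.2 rad either way round); blue mount on the blue pad, yellow mount on the yellow pad, each within 15 mm of its centre and upright (0.08 rad); all released and at rest (horizontal distance between lens_block and base_plate below 0.005 m and angle between the x axis of lens_block and the x axis of base_plate, either way round below 0.2 rad and angle between lens_block's own z axis and vertical below 0.06 rad and z of lens_block in the frame of base_plate between 0.007 and 0.0125 m and horizontal distance between square_mount and blue_pad below 0.015 m and angle between each of square_mount, round_mount's own z axis and vertical below 0.08 rad and z of square_mount in the frame of blue_pad between 0.001 and 0.008 m and horizontal distance between round_mount and yellow_pad below 0.015 m and z of round_mount in the frame of yellow_pad between 0.001 and 0.008 m and linear speed of each of lens_block, square_mount, round_mount below 0.02 m/s and angular speed of each of lens_block, square_mount, round_mount below 0.2 rad/s and contact force between each of lens_block, square_mount, round_mount and the fingers below 0.2 N); the robot touches nothing.
It fails at once if a mount or the lens block is tipped over (more than 0.5 rad) (angle between any of square_mount, round_mount, lens_block's own z axis and vertical above 0.5 rad).
It fails at once if the amber bottle is moved more than 20 mm or tipped (distance of amber_bottle from where it was at the start of the episode above 0.02 m or angle between amber_bottle's own z axis and vertical above 0.4 rad).
It also fails if it takes over 138 s, if anything falls off the work surface, if the arm or the gripper's body presses on something with over 40 N, if the wrist force passes 120 N, or if a joint passes its speed limit or range.

## Working session

There is one attempt and no reset: what is moved stays moved. The work goes in short steps, Python scripts to look and compute and a tool call to move; the robot and the scene stay as the last step left them, time stands still between calls to the robot, and variables do not carry over. Pictures are saved under pics/ and viewed, and the job is handed in when it is done.

Besides the shell and the picture viewer there is one more tool, called after "Call:" by a JSON object that holds its "fn" and its "kwargs". carry_out: Moves the arm, as the interface text tells. Shifts and turns lie within -1 to 1; 1 stands for 20 mm of shift or 0.1 rad of turn. Its arguments: {"type":"object","properties":{"increments":{"type":"array","items":{"type":"array"}},"squeeze":{"type":"number"}},"required":["increments"]}

```bash
ls; mkdir -p pics
python3 - <<'E'
from station import *
import cv2
print(get_obs())
for n in ("side","top"):
    im,d=get_image(n); cv2.imwrite(f"pics/{n}0.png",im)
    print(n,get_calibration(n))
E
```

```text
pics
{'t': 0.0, 'q': array([ 1.01596583e+00,  5.33700372e-02,  1.61427834e+00, -2.85205996e-05,
        1.47597874e+00, -1.19016122e-01]), 'dq': array([-6.49008723e-04, -2.89186145e-04,  8.43823374e-05,  6.02554782e-04,
       -7.76285788e-04, -1.60078859e-03]), 'effort': array([ 5.06423839e-04, -3.93667638e+01, -3.70183110e+01, -1.06988006e-05,
        6.79108649e-03,  5.22571554e-06]), 'tool_pos': array([0.26371625, 0.56635066, 0.40346383]), 'tool_rot': array([-0.88345475,  1.38627578,  0.88196411]), 'contact_force': array([ 0.72511174, -0.01428016, -0.10245213]), 'wrist_torque': array([ 0.00082835, -0.00562348,  0.01691467]), 'opening': 0.08556660185269534}
side {'fx': 525.8574227348092, 'fy': 525.8574227348092, 'cx': 277.87617358080706, 'cy': 208.9558642954366, 'k1': -0.2015057573619939, 'position': array([ 0.44615332, -0.97157373,  1.01127354]), 'orientation': array([-2.41605387e+00,  1.99389684e-03, -1.37395913e-02])}
top {'fx': 542.4766874853304, 'fy': 542.4766874853304, 'cx': 273.7062436728813, 'cy': 215.820744455558, 'k1': 0.0030855206981029075, 'position': array([ 0.37007294, -0.10046804,  1.65998101]), 'orientation': array([-2.18730128,  2.1841416 , -0.06915986])}
```

View pics/side0.png

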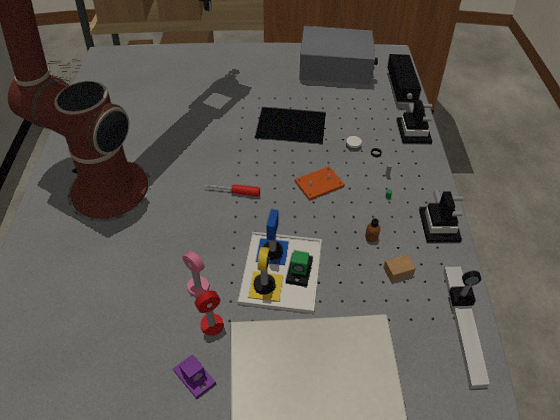

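View pics/top0.png

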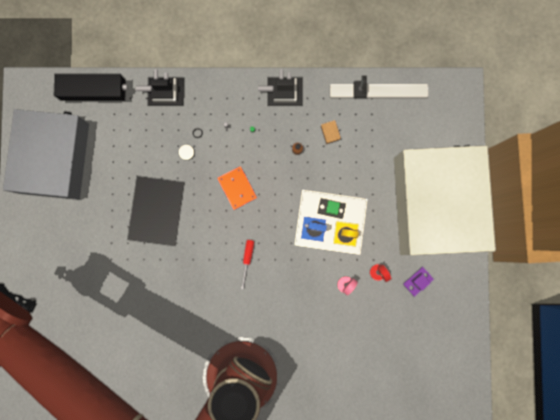

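The side view (first picture) looks along +y: tray at (280,270), blue head (272,224), yellow head (264,262), green block (299,262), plate (319,183), mat (291,125), bottle (373,231). The pink mount (195,270), red mount (208,310) and purple block (195,375) are decoys. In the top view the tray is at (331,222), the plate at (237,188) and the mat at (156,210).

```bash
cat > h.py <<'E'
import numpy as np, cv2
from scipy.spatial.transform import Rotation as R
from station import *
C={n:get_calibration(n) for n in("side","top")}
def K(c): return np.array([[c["fx"],0,c["cx"]],[0,c["fy"],c["cy"]],[0,0,1]])
def rays(n,uv):
    c=C[n]; p=cv2.undistortPoints(np.array(uv,float).reshape(-1,1,2),K(c),np.array([c["k1"],0,0,0,0.]))[:,0]
    return np.c_[p,np.ones(len(p))]
def Rm(n): return R.from_rotvec(C[n]["orientation"]).as_matrix()
def atz(n,uv,z):
    d=rays(n,uv)@Rm(n).T; o=C[n]["position"]; s=(z-o[2])/d[:,2]; return o+d*s[:,None]
def cloud(n,region,dep):
    v,u=np.nonzero(region&(dep>0)); r=rays(n,np.c_[u,v]); return (r*dep[v,u][:,None])@Rm(n).T+C[n]["position"], np.c_[u,v]
def proj(n,P):
    c=C[n]; Rt=Rm(n).T; rv=cv2.Rodrigues(Rt)[0]
    return cv2.projectPoints(np.array(P,float).reshape(-1,1,3),rv,-Rt@c["position"],K(c),np.array([c["k1"],0,0,0,0.]))[0][:,0]
def tri(uvs,uvt):
    a=rays("side",uvs)@Rm("side").T; b=rays("top",uvt)@Rm("top").T
    out=[]
    for x,y in zip(a,b):
        o1,o2=C["side"]["position"],C["top"]["position"]
        s=np.linalg.lstsq(np.c_[x,-y],o2-o1,rcond=None)[0]
        p,q=o1+x*s[0],o2+y*s[1]; out.append(np.r_[(p+q)/2,np.linalg.norm(p-q)])
    return np.array(out)
E
python3 - <<'E'
from h import *
np.set_printoptions(precision=4,suppress=True)
import pickle
D={}
for n in("side","top"):
    im,d=get_image(n); D[n]=(im,d)
    for q in ["tray","blue_pad","yellow_pad","mat","base_plate","square_mount","round_mount","lens_block","amber_bottle"]:
        ms=masks_of(n,q); D[n,q]=ms
        for m in ms[:4]:
            P,_=cloud(n,m["region"],d)
            if len(P)==0: continue
            print(n,q,round(m["p"],2),np.round(m["centre"],1),m["region"].sum(),"med",np.median(P,0),"zmax",np.percentile(P[:,2],97))
pickle.dump(D,open("d0.pkl","wb"))
E
```

```text
side tray 0.6 [288.1 281.7] 2892 med [ 0.4818 -0.3033  0.0094] zmax 0.01501193303219551
side blue_pad 0.86 [281.1 248.9] 160 med [ 0.4667 -0.2163  0.0139] zmax 0.01738100956109639
side yellow_pad 0.67 [272.8 292.5] 455 med [ 0.4433 -0.3327  0.0128] zmax 0.016711375084382155
side mat 0.62 [289.7 125.6] 2087 med [0.4997 0.2581 0.0039] zmax 0.00806280024001813
side mat 0.57 [280.2 250.7] 287 med [ 0.4623 -0.2177  0.0137] zmax 0.07007508739025622
side base_plate 0.59 [315.2 180.7] 984 med [0.5704 0.0114 0.0106] zmax 0.015357553903814455
side base_plate 0.16 [272.4 234.6] 640 med [ 0.4476 -0.2274  0.0622] zmax 0.14033287187847845
side square_mount 0.73 [273.4 238.4] 570 med [ 0.4476 -0.2288  0.0957] zmax 0.1406249039379209
side round_mount 0.82 [208.5 309.5] 822 med [ 0.3173 -0.42    0.0782] zmax 0.12512520550761805
side round_mount 0.65 [260.4 276.6] 653 med [ 0.4269 -0.3226  0.0343] zmax 0.1388191833904585
side round_mount 0.59 [191.8 276.9] 727 med [ 0.278  -0.3226  0.0506] zmax 0.125623822385127
side lens_block 0.6 [297.8 267.6] 735 med [ 0.5063 -0.2884  0.0256] zmax 0.065726306937728
[... 786 characters left out ...]
658 0.0182 0.0108] zmax 0.01875166948686552
top square_mount 0.49 [312.8 226.7] 247 med [ 0.4396 -0.2138  0.1193] zmax 0.14293689905643361
top round_mount 0.76 [345.5 232.4] 255 med [ 0.4214 -0.3067  0.1023] zmax 0.13885883126437806
top round_mount 0.63 [346.7 285.6] 256 med [ 0.2782 -0.3049  0.0984] zmax 0.12764636017011227
top round_mount 0.54 [377.7 272.3] 268 med [ 0.311  -0.4029  0.0885] zmax 0.12852349190874585
top lens_block 0.66 [328.3 209.5] 452 med [ 0.5037 -0.2637  0.0234] zmax 0.06693362536507597
top lens_block 0.55 [417.5 279.4] 437 med [ 0.2839 -0.5228  0.0178] zmax 0.05951274608073633
top amber_bottle 0.5 [298.1 147.1] 114 med [ 0.6817 -0.1641  0.0431] zmax 0.06844155766762046
```

Run:
```python
import cv2,numpy as np
s=cv2.imread("pics/side0.png"); t=cv2.imread("pics/top0.png")
a=cv2.resize(s[200:320,230:330],(500,600),interpolation=cv2.INTER_CUBIC)
b=cv2.resize(t[180:260,285:375],None,fx=6,fy=6,interpolation=cv2.INTER_CUBIC)
cv2.imwrite("pics/side_tray.png",a);cv2.imwrite("pics/top_tray.png",b)
a=cv2.resize(s[160:205,285:355],None,fx=8,fy=8,interpolation=cv2.INTER_CUBIC)
b=cv2.resize(t[160:215,212:262],None,fx=8,fy=8,interpolation=cv2.INTER_CUBIC)
cv2.imwrite("pics/side_pl.png",a);cv2.imwrite("pics/top_pl.png",b)
```

```text
(no output)
```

View pics/side_tray.png

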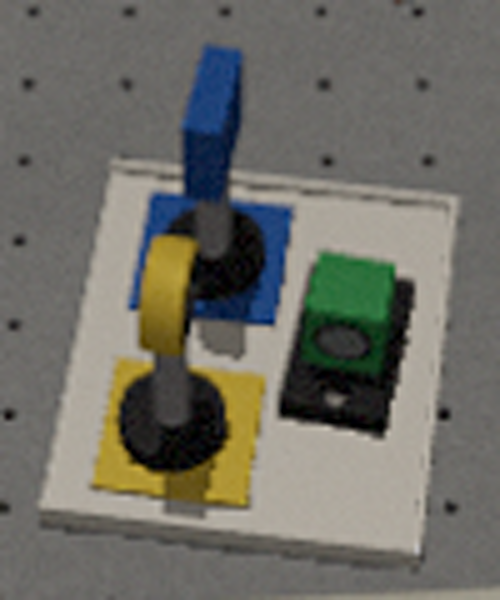

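View pics/top_tray.png

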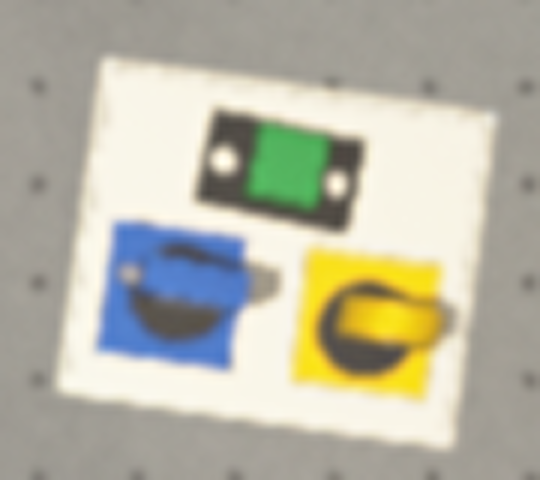

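View pics/side_pl.png

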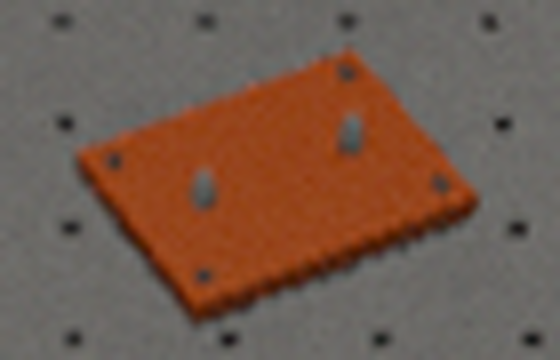

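View pics/top_pl.png

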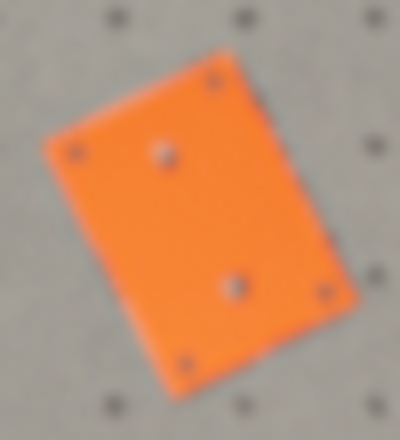

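```bash
cat >> h.py <<'E'
def ortho(n,im,z,x0,x1,y0,y1,res=0.0005):
    # rows: x decreasing downward ; cols: y decreasing to right
    xs=np.arange(x1,x0,-res); ys=np.arange(y1,y0,-res)
    X,Y=np.meshgrid(xs,ys,indexing="ij")
    uv=proj(n,np.c_[X.ravel(),Y.ravel(),np.full(X.size,z)]).astype(np.float32)
    return cv2.remap(im,uv[:,0].reshape(X.shape),uv[:,1].reshape(X.shape),cv2.INTER_CUBIC)
def grid(o,x1,y1,res=0.0005,step=0.02,sc=1):
    h,w=o.shape[:2]
    x=np.floor(x1/step)*step
    while (x1-x)/res<h:
        r=int((x1-x)/res); cv2.line(o,(0,r),(w,r),(0,0,0) if round(x/step)%5 else (0,0,255),1); cv2.putText(o,f"{x:.2f}",(0,r),0,.35,(255,0,255),1); x-=step
    y=np.floor(y1/step)*step
    while (y1-y)/res<w:
        c=int((y1-y)/res); cv2.line(o,(c,0),(c,h),(0,0,0) if round(y/step)%5 else (0,0,255),1); cv2.putText(o,f"{y:.2f}",(c,h-3),0,.35,(255,0,255),1); y-=step
    return o
E
python3 - <<'E'
from h import *
import pickle
D=pickle.load(open("d0.pkl","rb"))
def rects(n,lo,hi,z,box,tag,k=3):
    im=D[n][0]; o=ortho(n,im,z,*box); hsv=cv2.cvtColor(o,cv2.COLOR_BGR2HSV)
    m=cv2.inRange(hsv,lo,hi)
    cs=sorted(cv2.findContours(m,cv2.RETR_EXTERNAL,cv2.CHAIN_APPROX_NONE)[0],key=cv2.contourArea)[::-1][:1]
    for c in cs:
        (cx,cy),(w,h),a=cv2.minAreaRect(c)
        # long axis dir
        bp=cv2.boxPoints(((cx,cy),(w,h),a)); e1=bp[1]-bp[0]; e2=bp[2]-bp[1]
        e=e1 if np.hypot(*e1)>np.hypot(*e2) else e2
        d=np.array([-e[1],-e[0]]); yaw=np.arctan2(d[1],d[0])%np.pi
        print(tag,n,"x %.4f y %.4f"%(box[1]-cy*.0005,box[3]-cx*.0005),"size %.1f %.1f mm"%(max(w,h)/2,min(w,h)/2),"yaw(long) %.3f"%yaw, "area %.0f"%(cv2.contourArea(c)/4))
for n in("side","top"):
    rects(n,(3,150,80),(17,255,255),.010,(.48,.66,-.07,.10),"plate")
    rects(n,(0,0,0),(180,255,45 if n=="side" else 75),.003,(.38,.62,.15,.38),"mat")
    rects(n,(0,0,120 if n=="side" else 190),(180,60,255),.012,(.35,.60,-.40,-.12),"tray")
    rects(n,(45,100,50),(80,255,255),.062,(.44,.56,-.34,-.20),"green")
    for z,b in((.012,"z12"),(.137,"z137")):
        o=ortho(n,D[n][0],z,.37,.56,-.38,-.16); o=cv2.resize(o,None,fx=1.5,fy=1.5)
        grid(o,.56,-.16,.0005/1.5); cv2.imwrite(f"pics/o_{n}_{b}.png",o)
# pins by tips triangulation
E
```

```text
plate side x 0.5715 y 0.0122 size 112.5 86.0 mm yaw(long) 0.484 area 9044
mat side x 0.5022 y 0.2631 size 206.0 154.5 mm yaw(long) 3.027 area 29428
tray side x 0.4670 y -0.2694 size 204.6 173.1 mm yaw(long) 1.431 area 22680
green side x 0.5055 y -0.2865 size 60.4 38.2 mm yaw(long) 1.388 area 2056
plate top x 0.5669 y 0.0186 size 109.2 79.7 mm yaw(long) 0.475 area 8378
mat top x 0.5097 y 0.2651 size 170.1 144.1 mm yaw(long) 3.022 area 15695
tray top x 0.4626 y -0.2678 size 205.7 176.0 mm yaw(long) 1.431 area 35597
green top x 0.5021 y -0.2686 size 36.2 36.1 mm yaw(long) 1.368 area 1201
```

View pics/o_side_z12.png

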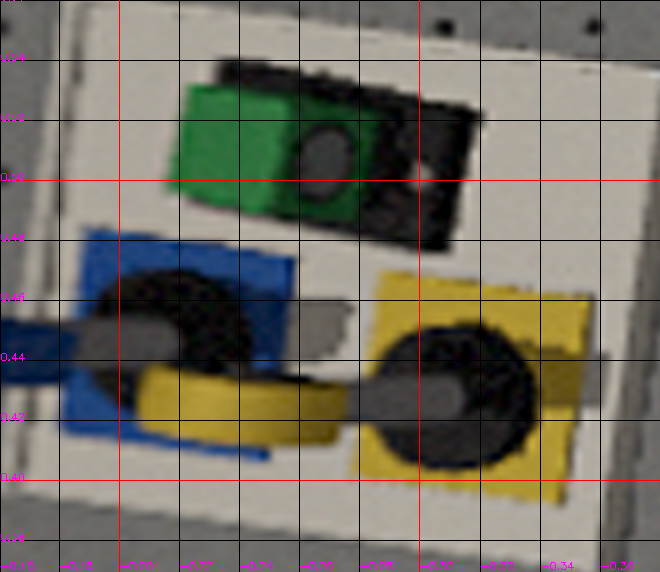

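View pics/o_top_z12.png

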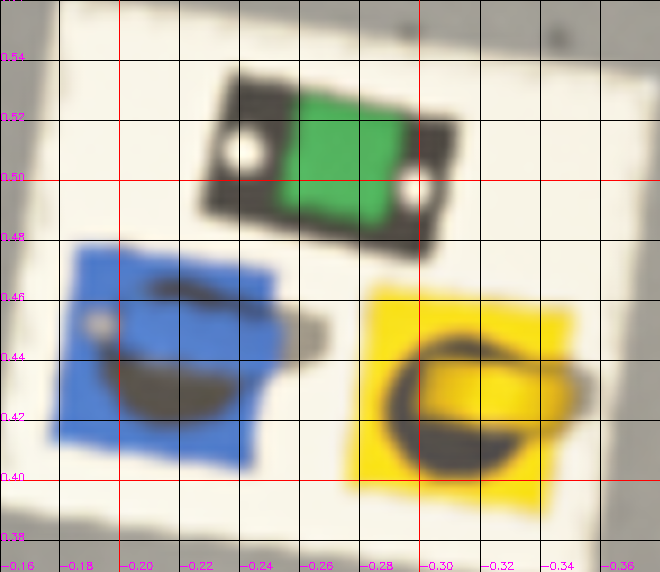

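View pics/o_side_z137.png

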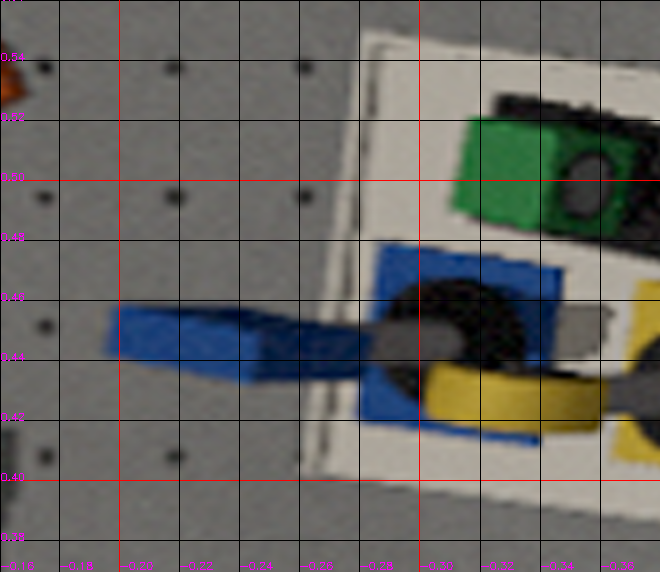

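View pics/o_top_z137.png

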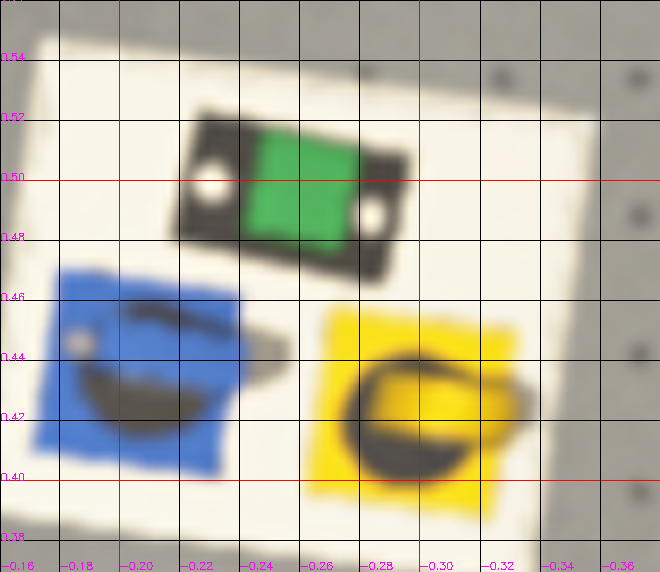

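Both views agree on the layout; the yellow-headed mount on the yellow pad is the right one. The cameras differ by about 4–5 mm, which I'll settle against the tool once it is in view. First, head yaws, the mat and the tool axes.

Run:
```python
from h import *
import pickle
np.set_printoptions(precision=4,suppress=True)
D=pickle.load(open("d0.pkl","rb"))
print("tool axes cols",R.from_rotvec(get_obs()["tool_rot"]).as_matrix())
for n in("side","top"):
    im,d=D[n]; hsv=cv2.cvtColor(im,cv2.COLOR_BGR2HSV)
    P,uv=cloud(n,np.ones(d.shape,bool),d); h=hsv[uv[:,1],uv[:,0]]
    for nm,lo,hi,c in(("sq",100,125,(.445,-.22)),("rd",18,32,(.426,-.312))):
        s=(h[:,0]>lo)&(h[:,0]<hi)&(h[:,1]>100)&(np.hypot(P[:,0]-c[0],P[:,1]-c[1])<.05)
        for zr in((.10,.16),(.125,.16)):
            Q=P[s&(P[:,2]>zr[0])&(P[:,2]<zr[1])]
            if len(Q)<5: continue
            (a,b),(w,hh),an=cv2.minAreaRect((Q[:,:2]*1000).astype(np.float32))
            bp=cv2.boxPoints(((a,b),(w,hh),an)); e1=bp[1]-bp[0];e2=bp[2]-bp[1]; e=e1 if np.hypot(*e1)>np.hypot(*e2) else e2
            U=np.linalg.svd(Q[:,:2]-Q[:,:2].mean(0),full_matrices=False)[2][0]
            print(n,nm,zr,len(Q),"c",a,b,"sz",w,hh,"yaw",np.arctan(-e[0]/e[1]),"pca",np.arctan(-U[0]/U[1]),"mean",Q.mean(0),"zmx",Q[:,2].max())
    o=ortho(n,im,.003,.40,.62,.13,.40,.0005); grid(o,.62,.40,.0005); cv2.imwrite(f"pics/mat_{n}.png",o)
    o=ortho(n,im,.137,.39,.48,-.36,-.16,.00025); grid(o,.48,-.16,.00025,.01); cv2.imwrite(f"pics/hd_{n}.png",o)
```

```text
tool axes cols [[ 0.     -0.9065  0.4221]
 [ 0.0001  0.4221  0.9065]
 [-1.      0.      0.0001]]
side sq (0.1, 0.16) 247 c 445.1582336425781 -222.9512481689453 sz 50.607208251953125 17.16317367553711 yaw -0.1943323 pca -0.2367252050982667 mean [ 0.4452 -0.2296  0.129 ] zmx 0.14209706482149387
side sq (0.125, 0.16) 167 c 445.0478820800781 -222.90261840820312 sz 50.61421203613281 17.0736026763916 yaw -0.20127964 pca -0.20047977345855372 mean [ 0.4452 -0.2258  0.1369] zmx 0.14209706482149387
side rd (0.1, 0.16) 214 c 427.5812683105469 -315.88226318359375 sz 49.95378875732422 17.81414031982422 yaw -0.16252676 pca -0.20743233712357195 mean [ 0.4266 -0.3256  0.1288] zmx 0.1422795812015104
side rd (0.125, 0.16) 154 c 427.6067199707031 -315.72698974609375 sz 46.309085845947266 17.81414031982422 yaw -0.16252622 pca -0.22393526034116681 mean [ 0.4269 -0.3216  0.1339] zmx 0.1422795812015104
top sq (0.1, 0.16) 116 c 442.73870849609375 -216.18276977539062 sz 47.83122634887695 17.928211212158203 yaw -0.21505056 pca -0.22516356815791363 mean [ 0.4426 -0.2163  0.1369] zmx 0.14590757704889112
top sq (0.125, 0.16) 113 c 442.73870849609375 -216.18276977539062 sz 47.83122634887695 17.928211212158203 yaw -0.21505056 pca -0.21635373943708533 mean [ 0.4428 -0.2162  0.1374] zmx 0.14590757704889112
top rd (0.1, 0.16) 127 c 424.49395751953125 -310.665771484375 sz 49.03199768066406 19.630977630615234 yaw -0.17077929 pca -0.17196703040913502 mean [ 0.4242 -0.3086  0.1304] zmx 0.14293634498731977
top rd (0.125, 0.16) 107 c 424.88287353515625 -309.39129638671875 sz 45.681541442871094 19.297622680664062 yaw -0.17077821 pca -0.18759268542754726 mean [ 0.4244 -0.3096  0.1328] zmx 0.14293634498731977
```

View pics/mat_side.png

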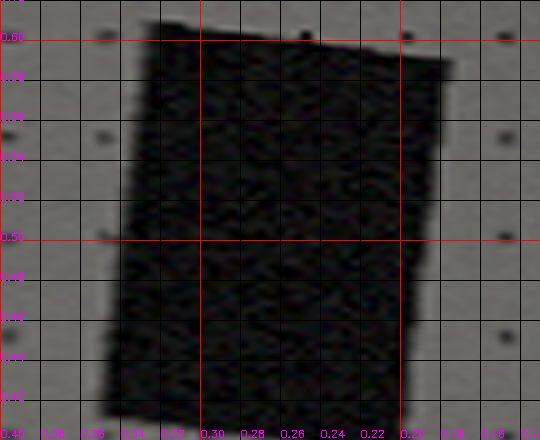

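View pics/mat_top.png

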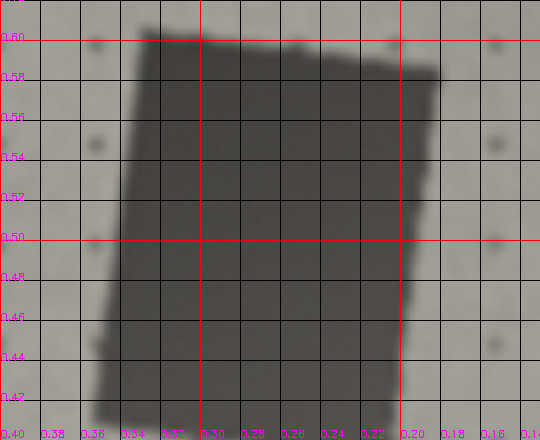

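View pics/hd_top.png

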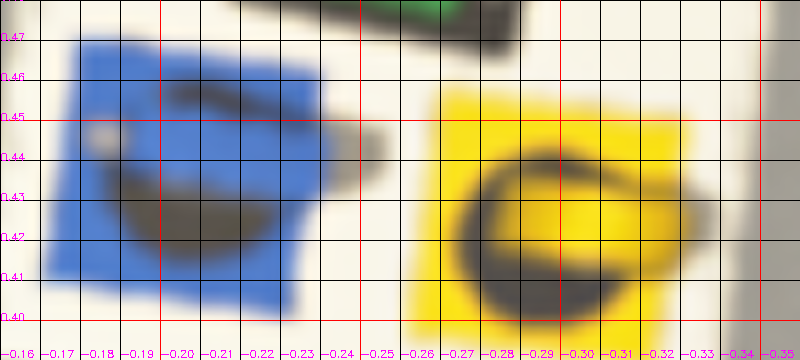

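View pics/hd_side.png

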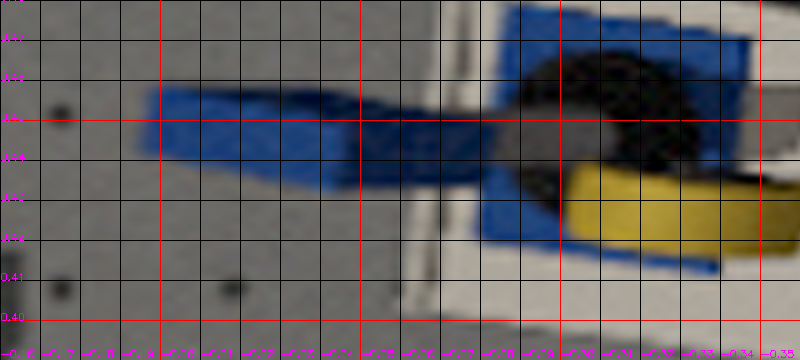

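Plan: grip the square mount with tool z yaw -0.20 at about (0.444, -0.2195). First moves go there.

Call:
{"fn": "carry_out", "kwargs": {"increments": [[[0,0,-1],[1,-1,0],0.7],[[0,0,-1],[1,-1,0],0.7],[[0,0,-1],[1,-1,0],0.7],[[0,0,-1],[1,-1,0],0.7],[[0,0,-1],[1,-1,0],0.7],[[0,0,-1],[1,-1,0],0.7],[[0,0,-1],[1,-1,0],0.7],[[0,0,-1],[1,-1,0],0.7]], "squeeze": 40}}

```text
t: 1.9
tool_pos: [0.4262, 0.4025, 0.4052]
tool_rot: [-0.242, 1.556, 0.244]
contact_force: [1.3, -0.8, 0.0]
opening: 0.0594
```

Call:
{"fn": "carry_out", "kwargs": {"increments": [[[0,0,-1],[0.5,-1,0],0.7],[[0,0,-1],[0.5,-1,0],0.7],[[0,0,-1],[0.5,-1,0],0.7],[[0,0,-1],[0,-1,0],0.7],[[0,0,-1],[0,-1,0],0.7],[[0,0,0],[0,-1,0],0.7],[[0,0,0],[0,-1,0],0.7],[[0,0,0],[0,-1,0],0.7]]}}

```text
t: 2.7
tool_pos: [0.4596, 0.2349, 0.4057]
tool_rot: [0.171, 1.56, -0.169]
contact_force: [0.8, 0.0, 1.0]
opening: 0.06
```

Call:
{"fn": "carry_out", "kwargs": {"increments": [[[0,0,0],[0,-1,0],0.7],[[0,0,0],[0,-1,0],0.7],[[0,0,0],[0,-1,0],0.7],[[0,0,0],[0,-1,0],0.7],[[0,0,0],[0,-1,0],0.7],[[0,0,0],[0,-1,0],0.7],[[0,0,0],[0,-1,0],0.7],[[0,0,0],[0,-1,0],0.7]]}}

```text
t: 3.5
tool_pos: [0.4585, 0.0683, 0.4069]
tool_rot: [0.171, 1.557, -0.168]
contact_force: [0.1, -0.0, 0.3]
opening: 0.0597
```

Call:
{"fn": "carry_out", "kwargs": {"increments": [[[0,0,0],[-0.1,-1,0],0.7],[[0,0,0],[-0.1,-1,0],0.7],[[0,0,0],[-0.1,-1,0],0.7],[[0,0,0],[-0.1,-1,0],0.7],[[0,0,0],[-0.1,-1,0],0.7],[[0,0,0],[-0.1,-1,0],0.7],[[0,0,0],[-0.1,-1,0],0.7],[[0,0,0],[0,0,0],0.7]]}}

```text
t: 4.3
tool_pos: [0.4428, -0.0789, 0.4083]
tool_rot: [0.172, 1.554, -0.171]
contact_force: [0.2, 1.0, -0.3]
opening: 0.0598
```

```bash
cat >> h.py <<'E'
def st():
    o=get_obs(); M=R.from_rotvec(o["tool_rot"]).as_matrix()
    print("t %.2f pos"%o["t"],np.round(o["tool_pos"],4),"x-axis",np.round(M[:,0],3),"yawz %.3f"%np.arctan2(M[1,2],M[0,2]),"F",np.round(o["contact_force"],1),"open %.4f"%o["opening"],"q",np.round(o["q"],2))
    return o
E
python3 -c "
from h import *
st()"
```

```text
t 4.30 pos [ 0.4428 -0.0789  0.4083] x-axis [ 0.01 -0.   -1.  ] yawz -0.219 F [ 0.2  1.  -0.3] open 0.0598 q [-0.34 -0.39  2.    0.    1.53 -0.12]
```

Call:
{"fn": "carry_out", "kwargs": {"increments": [[[0,0.1,0.1],[0,-1,0],0.6],[[0,0,0],[0,-1,0],0.6],[[0,0,0],[0,-1,0],0.6],[[0,0,0],[0,-1,0],0.6],[[0,0,0],[0,-1,0],0.6],[[0,0,0],[0,-1,0],0.6],[[0,0,0],[0,-0.6,0],0.6],[[0,0,0],[0,0,0],0.6]]}}

```text
t: 5.1
tool_pos: [0.4435, -0.2114, 0.409]
tool_rot: [0.163, 1.562, -0.158]
contact_force: [0.2, 0.3, -0.5]
opening: 0.0515
```

Run:
```python
from h import *
o=st()
T=o["tool_pos"]; M=R.from_rotvec(o["tool_rot"]).as_matrix()
for n in("side","top"):
    im,d=get_image(n); cv2.imwrite(f"pics/{n}1.png",im)
    g=proj(n,[T+M[:,0]*.155,T+M[:,0]*.173]); print(n,g)
    u,v=g[0].astype(int); h=50
    c=im[v-h:v+h,u-h:u+h].copy(); c=cv2.resize(c,None,fx=6,fy=6,interpolation=cv2.INTER_CUBIC)
    for p in g: cv2.circle(c,tuple(((p-[u-h,v-h]+.5)*6).astype(int)),3,(0,0,255),-1)
    cv2.imwrite(f"pics/{n}1c.png",c)
```

```text
t 5.10 pos [ 0.4435 -0.2114  0.409 ] x-axis [ 0.003  0.003 -1.   ] yawz -0.205 F [ 0.2  0.3 -0.5] open 0.0515 q [-0.6  -0.28  1.91  0.    1.51 -0.39]
side [[271.36550936 176.27082712]
 [271.38939226 182.43601612]]
top [[318.21982948 223.63961973]
 [317.66190321 223.9775275 ]]
```

View pics/side1c.png

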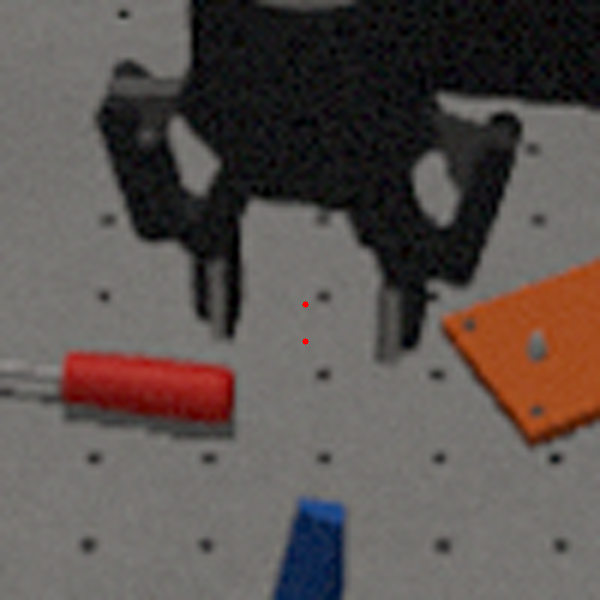

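View pics/top1c.png

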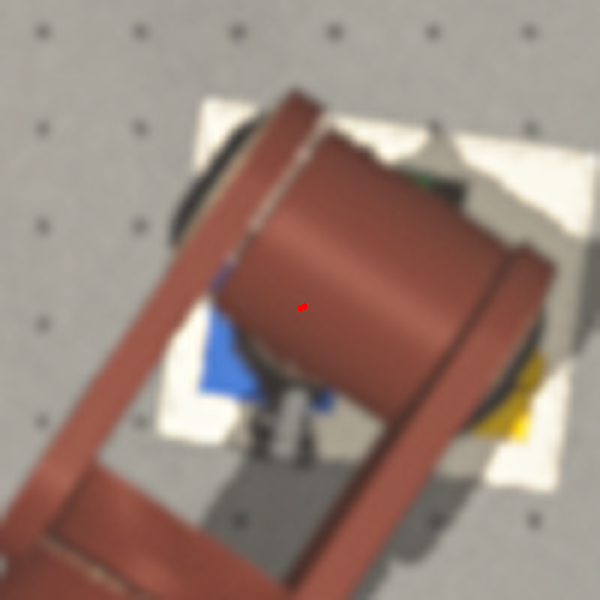

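Call:
{"fn": "carry_out", "kwargs": {"increments": [[[0,0,0],[0,-0.4,-1],0.6],[[0,0,0],[0,0,-1],0.6],[[0,0,0],[0,0,-1],0.6],[[0,0,0],[0,0,-1],0.6],[[0,0,0],[0,0,-1],0.6],[[0,0,0],[0,0,-1],0.6],[[0,0,0],[0,0,-0.6],0.6],[[0,0,0],[0,0,0],0.6]]}}

```text
t: 6.0
tool_pos: [0.4445, -0.2107, 0.2747]
tool_rot: [0.156, 1.558, -0.149]
contact_force: [-0.8, -0.1, 0.7]
opening: 0.051
```

```bash
cat > look.py <<'E'
import sys
from h import *
tag=sys.argv[1]; n=sys.argv[2]; h=int(sys.argv[3]) if len(sys.argv)>3 else 50
o=st(); T=o["tool_pos"]; M=R.from_rotvec(o["tool_rot"]).as_matrix()
im,d=get_image(n); g=proj(n,[T+M[:,0]*.155,T+M[:,0]*.173])
u,v=g[0].astype(int); v=min(max(v+20,h),420-h); u=min(max(u,h),560-h)
s=600/(2*h); c=cv2.resize(im[v-h:v+h,u-h:u+h],(600,600),interpolation=cv2.INTER_CUBIC)
for p in g: cv2.circle(c,tuple(((p-[u-h,v-h]+.5)*s).astype(int)),3,(0,0,255),-1)
cv2.imwrite(f"pics/{tag}.png",c); print("crop origin",u-h,v-h,"scale",s)
E
python3 look.py g1 side
```

```text
t 6.00 pos [ 0.4445 -0.2107  0.2747] x-axis [ 0.008  0.004 -1.   ] yawz -0.194 F [-0.8 -0.1  0.7] open 0.0510 q [-0.6  -0.15  2.04  0.01  1.25 -0.4 ]
crop origin 222 188 scale 6.0
```

View pics/g1.png

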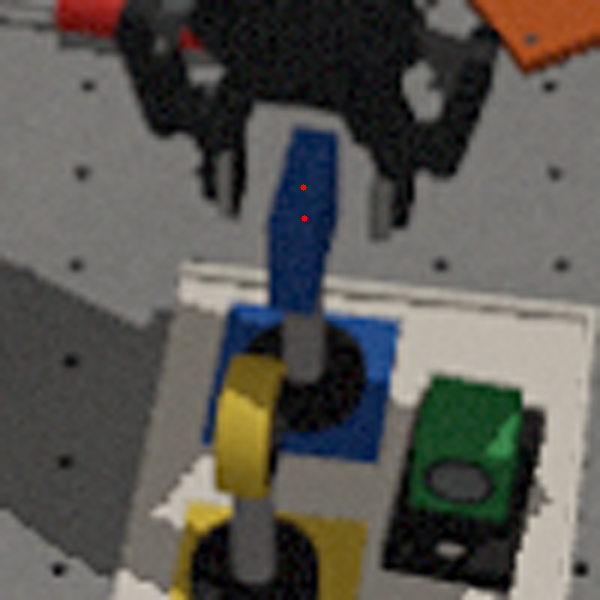

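The crop shows the blue head between the open fingers at (305,190), centred in x. I'll correct y and then close.

Call:
{"fn": "carry_out", "kwargs": {"increments": [[[0,0.08,0],[0,-0.5,0.1],0.6],[[0,0,0],[0,0,0],0.1],[[0,0,0],[0,0,0],0.1],[[0,0,0],[0,0,0],0.1],[[0,0,0],[0,0,0],0.1],[[0,0,0],[0,0,0],0.1],[[0,0,0],[0,0,0],0.1],[[0,0,0],[0,0,0],0.1]]}}

```text
t: 6.85
tool_pos: [0.4458, -0.2223, 0.2815]
tool_rot: [0.153, 1.56, -0.152]
contact_force: [-0.2, -0.3, -1.7]
opening: 0.0173
```

```bash
python3 look.py g2 side
```

```text
t 6.85 pos [ 0.4458 -0.2223  0.2815] x-axis [ 0.006 -0.    -1.   ] yawz -0.194 F [-0.2 -0.3 -1.7] open 0.0173 q [-0.61 -0.15  2.02  0.    1.26 -0.42]
crop origin 222 190 scale 6.0
```

View pics/g2.png

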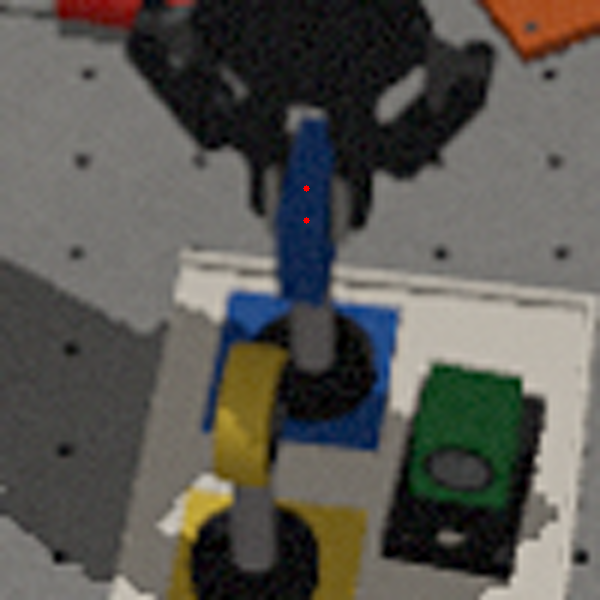

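The blue mount is held (17.3 mm opening). Next I lift it and carry it to the far half of the mat.

Call:
{"fn": "carry_out", "kwargs": {"increments": [[[0,0.06,0],[0,0,0.5],0.1],[[0,0,0],[0,0,1],0.1],[[0,0,0],[0,0,1],0.1],[[0,0,0],[0,0,1],0.1],[[0,0,0],[0,0.2,0.5],0.1],[[0,0,0],[0,0.4,0],0.1],[[0,0,0],[0.1,0.6,0],0.1],[[0,0,0],[0.2,0.8,0],0.1]], "squeeze": 80}}

```text
t: 7.7
tool_pos: [0.4503, -0.1798, 0.3637]
tool_rot: [0.157, 1.572, -0.153]
contact_force: [0.5, -1.0, -2.0]
opening: 0.0169
```

```bash
python3 look.py g3 side 70
```

```text
t 7.70 pos [ 0.4503 -0.1798  0.3637] x-axis [-0.006  0.003 -1.   ] yawz -0.197 F [ 0.5 -1.  -2. ] open 0.0169 q [-0.53 -0.26  1.97 -0.    1.44 -0.34]
crop origin 203 130 scale 4.285714285714286
```

View pics/g3.png

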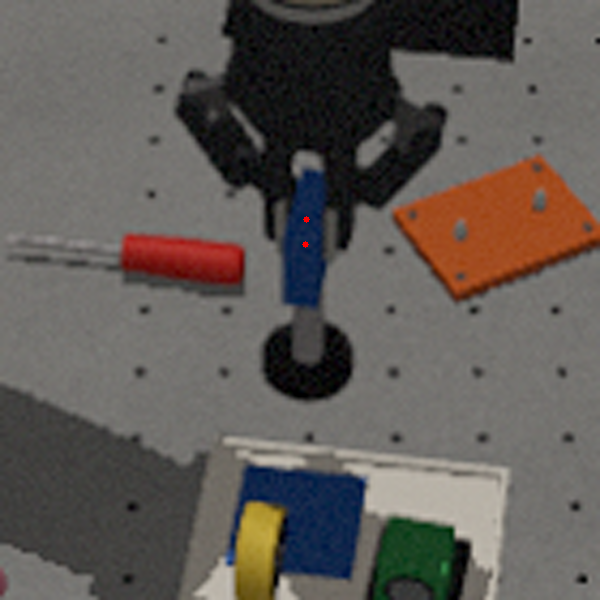

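The mount hangs upright, with its foot at crop (308,360). Carrying on to the mat.

Call:
{"fn": "carry_out", "kwargs": {"increments": [[[0,-0.06,0],[0.2,1,0],0.1],[[0,0,0],[0.2,1,0],0.1],[[0,0,0],[0.2,1,0],0.1],[[0,0,0],[0.2,1,0],0.1],[[0,0,0],[0.2,1,0],0.1],[[0,0,0],[0.2,1,0],0.1],[[0,0,0],[0.2,1,0],0.1],[[0,0,0],[0.2,1,0],0.1]]}}

```text
t: 8.55
tool_pos: [0.4798, -0.0063, 0.3518]
tool_rot: [0.159, 1.584, -0.143]
contact_force: [0.4, 0.8, -3.3]
opening: 0.0168
```

Call:
{"fn": "carry_out", "kwargs": {"increments": [[[0,0,0],[0.2,1,0],0.1],[[0,0,0],[0.2,1,0],0.1],[[0,0,0],[0.2,1,0],0.1],[[0,0,0],[0.2,1,0],0.1],[[0,0,0],[0.2,1,0],0.1],[[0,0,0],[0.2,0.8,0],0.1],[[0,0,0],[0,0.6,0],0.1],[[0,0,0],[0,0.3,0],0.1]]}}

```text
t: 9.35
tool_pos: [0.499, 0.14, 0.3404]
tool_rot: [0.152, 1.603, -0.139]
contact_force: [-0.8, 0.4, -2.1]
opening: 0.0168
```

```bash
python3 look.py g4 side 50
```

```text
t 9.35 pos [0.499  0.14   0.3404] x-axis [-0.036  0.012 -0.999] yawz -0.184 F [-0.8  0.4 -2.1] open 0.0168 q [ 0.13 -0.15  1.92  0.02  1.41  0.31]
crop origin 240 69 scale 6.0
```

View pics/g4.png

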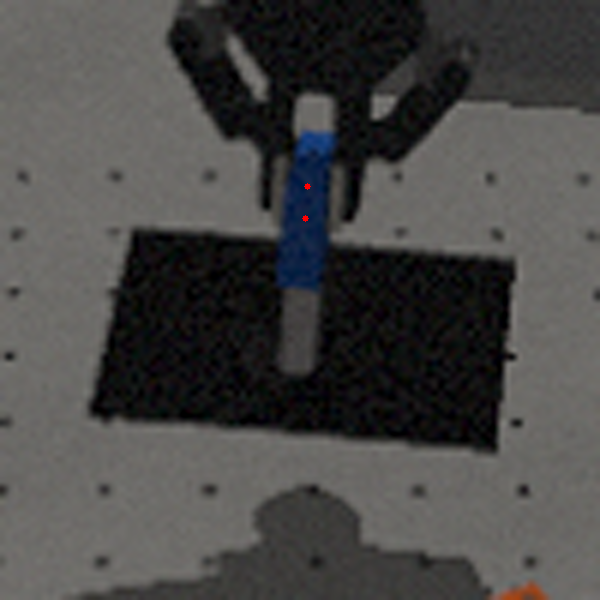

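Call:
{"fn": "carry_out", "kwargs": {"increments": [[[-0.12,-0.2,0],[0.4,0.6,0],0.1],[[0,-0.16,0],[0.4,1,0],0.1],[[0,-0.04,0],[0.4,1,0],0.1],[[0,-0.04,0],[0.4,1,0],0.1],[[0,-0.04,0],[0.4,1,0],0.1],[[0,0,0],[0.3,0.8,0],0.1],[[0,0,0],[0.2,0.4,0],0.1],[[0,0,0],[0,0,0],0.1]]}}

```text
t: 10.2
tool_pos: [0.5527, 0.2613, 0.339]
tool_rot: [0.148, 1.546, -0.15]
contact_force: [-0.2, 0.0, -3.0]
opening: 0.017
```

```bash
python3 look.py g5 side 50
```

```text
t 10.20 pos [0.5527 0.2613 0.339 ] x-axis [ 0.02  -0.003 -1.   ] yawz -0.190 F [-0.2  0.  -3. ] open 0.0170 q [ 0.32  0.06  1.71 -0.01  1.35  0.51]
crop origin 262 44 scale 6.0
```

View pics/g5.png

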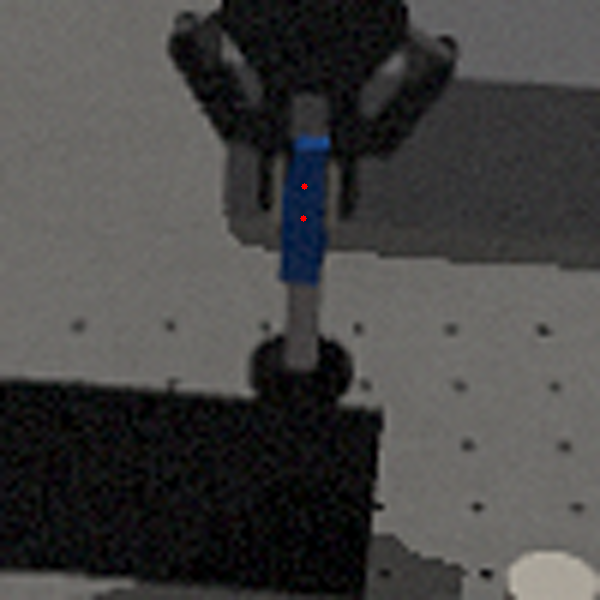

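Call:
{"fn": "carry_out", "kwargs": {"increments": [[[0,0.2,0],[-0.2,-0.1,-0.8],0.1],[[0,0,0],[0,0,-0.8],0.1],[[0,0,0],[0,0,-0.7],0.1],[[0,0,0],[0,0,-0.2],0.1],[[0,0,0],[0,0,0],0.1]]}}

```text
t: 10.75
tool_pos: [0.5467, 0.2557, 0.2822]
tool_rot: [0.147, 1.571, -0.157]
contact_force: [1.1, -0.0, -2.0]
opening: 0.0167
```

```bash
python3 look.py g6 side 50
```

```text
t 10.75 pos [0.5467 0.2557 0.2822] x-axis [-0.006 -0.006 -1.   ] yawz -0.193 F [ 1.1 -0.  -2. ] open 0.0167 q [ 0.31  0.11  1.77 -0.    1.27  0.51]
crop origin 257 62 scale 6.0
```

View pics/g6.png

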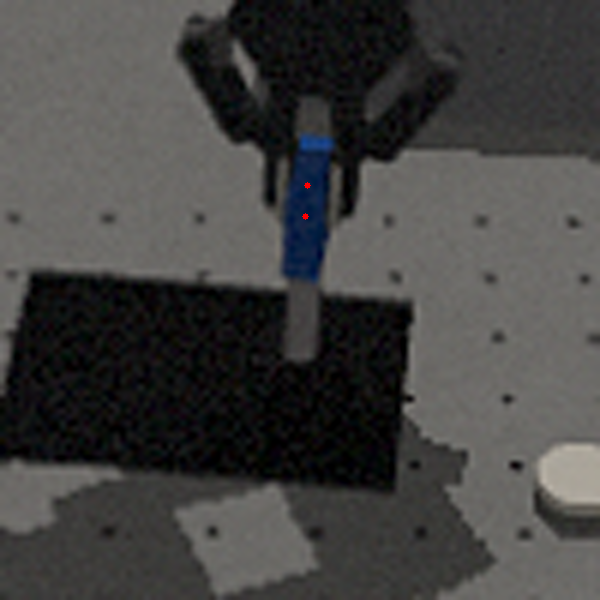

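Call:
{"fn": "carry_out", "kwargs": {"increments": [[[0,-0.06,0],[0,0,-0.15],0.1],[[0,0,0],[0,0,-0.1],0.1],[[0,0,0],[0,0,-0.1],0.1]]}}

```text
t: 11.1
tool_pos: [0.5474, 0.2559, 0.2767]
tool_rot: [0.148, 1.561, -0.155]
contact_force: [-0.6, -0.0, -3.3]
opening: 0.0169
```

Call:
{"fn": "carry_out", "kwargs": {"increments": [[[0,0.02,0],[0,0,-0.1],0.1],[[0,0,0],[0,0,-0.1],0.1]]}}

```text
t: 11.3
tool_pos: [0.5477, 0.2561, 0.2733]
tool_rot: [0.149, 1.562, -0.155]
contact_force: [0.1, 0.2, -1.2]
opening: 0.0174
```

Call:
{"fn": "carry_out", "kwargs": {"increments": [[[0,0,0],[0,0,-0.1],0.1]]}}

```text
t: 11.4
tool_pos: [0.548, 0.2562, 0.2725]
tool_rot: [0.149, 1.562, -0.155]
contact_force: [-3.2, -2.0, 9.6]
opening: 0.0172
```

Contact at TCP z 0.2725, as expected. Releasing.

Call:
{"fn": "carry_out", "kwargs": {"increments": [[[0,0,0],[0,0,0],0.3],[[0,0,0],[0,0,0],0.4],[[0,0,0],[0,0,0],0.5],[[0,0,0],[0,0,0],0.6],[[0,0,0],[0,0,0.5],0.6],[[0,0,0],[0,0,1],0.6],[[0,0,0],[0,0,1],0.6],[[0,0,0],[0,0,1],0.6]]}}

```text
t: 12.2
tool_pos: [0.5477, 0.2562, 0.3446]
tool_rot: [0.148, 1.564, -0.156]
contact_force: [1.0, -0.1, 0.5]
opening: 0.0513
```

```bash
python3 look.py g7 side 50
```

```text
t 12.20 pos [0.5477 0.2562 0.3446] x-axis [ 0.001 -0.005 -1.   ] yawz -0.193 F [ 1.  -0.1  0.5] open 0.0513 q [ 0.32  0.05  1.72 -0.01  1.37  0.51]
crop origin 259 43 scale 6.0
```

View pics/g7.png

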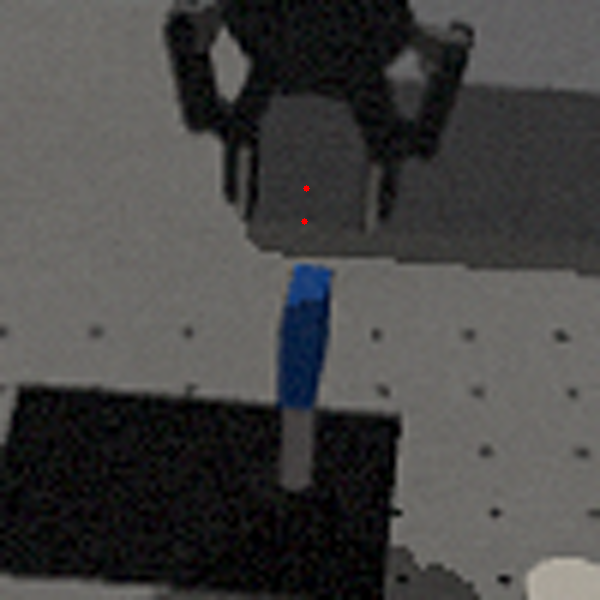

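The blue mount stands upright on the mat. Going for the yellow one.

Call:
{"fn": "carry_out", "kwargs": {"increments": [[[0,0,0],[0,-0.5,1],0.6],[[0,0,0],[-0.2,-1,1],0.6],[[0,0,0],[-0.2,-1,0],0.6],[[0,0,0],[-0.2,-1,0],0.6],[[0,0,0],[-0.2,-1,0],0.6],[[0,0,0],[-0.2,-1,0],0.6],[[0,0,0],[-0.2,-1,0],0.6],[[0,0,0],[-0.2,-1,0],0.6]]}}

```text
t: 13.05
tool_pos: [0.5197, 0.1036, 0.3963]
tool_rot: [0.149, 1.547, -0.147]
contact_force: [-0.6, -0.1, -0.5]
opening: 0.0513
```

Call:
{"fn": "carry_out", "kwargs": {"increments": [[[0,0,0],[-0.2,-1,0],0.6],[[0,0,0],[-0.2,-1,0],0.6],[[0,0,0],[-0.2,-1,0],0.6],[[0,0,0],[-0.2,-1,0],0.6],[[0,0,0],[-0.2,-1,0],0.6],[[0,0,0],[-0.2,-1,0],0.6],[[0,0,0],[-0.2,-1,0],0.6],[[0,0,0],[-0.2,-1,0],0.6]]}}

```text
t: 13.85
tool_pos: [0.4852, -0.0627, 0.3978]
tool_rot: [0.148, 1.542, -0.146]
contact_force: [0.8, -0.2, -0.1]
opening: 0.0512
```

Call:
{"fn": "carry_out", "kwargs": {"increments": [[[0,0,0],[-0.2,-1,0],0.6],[[0,0,0],[-0.2,-1,0],0.6],[[0,0,0],[-0.2,-1,0],0.6],[[0,0,0],[-0.2,-1,0],0.6],[[0,0,0],[-0.2,-1,0],0.6],[[0,0,0],[-0.2,-1,0],0.6],[[0,0,0],[-0.2,-1,0],0.6],[[0,0,0],[-0.2,-1,0],0.6]]}}

```text
t: 14.65
tool_pos: [0.4506, -0.2291, 0.3994]
tool_rot: [0.146, 1.537, -0.148]
contact_force: [0.2, 0.2, -0.1]
opening: 0.0508
```

```bash
python3 -c "
from h import *
st()"
```

```text
t 14.65 pos [ 0.4506 -0.2291  0.3994] x-axis [ 0.029 -0.003 -1.   ] yawz -0.188 F [ 0.2  0.2 -0.1] open 0.0508 q [-0.62 -0.24  1.9   0.01  1.46 -0.43]
```

Call:
{"fn": "carry_out", "kwargs": {"increments": [[[0,0.29,0.1],[-0.4,-1,0],0.6],[[0,0,0.1],[-0.3,-1,0],0.6],[[0,0,0],[-0.3,-1,0],0.6],[[0,0,0],[-0.2,-0.8,-1],0.6],[[0,0,0],[0,-0.2,-1],0.6],[[0,0,0],[0,0,-1],0.6],[[0,0,0],[0,0,-0.5],0.6],[[0,0,0],[0,0,0],0.6]]}}

```text
t: 15.45
tool_pos: [0.4242, -0.3153, 0.33]
tool_rot: [0.128, 1.562, -0.141]
contact_force: [0.0, 0.2, 0.4]
opening: 0.0514
```

```bash
python3 look.py r1 side 50
```

```text
t 15.45 pos [ 0.4242 -0.3153  0.33  ] x-axis [ 0.004 -0.009 -1.   ] yawz -0.172 F [0.  0.2 0.4] open 0.0514 q [-0.78 -0.12  1.91 -0.    1.34 -0.61]
crop origin 211 211 scale 6.0
```

View pics/r1.png

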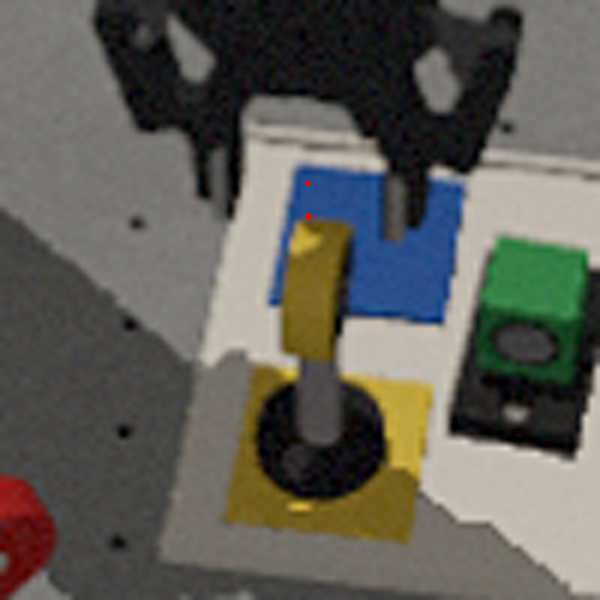

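The crop shows the yellow head at (320,240) directly below the open fingers. Descending and gripping.

Call:
{"fn": "carry_out", "kwargs": {"increments": [[[-0.05,0.04,0],[0.1,0.1,-0.9],0.6],[[0,0,0],[0,0,-1],0.6],[[0,0,0],[0,0,-0.8],0.6],[[0,0,0],[0,0,-0.2],0.6],[[0,0,0],[0,0,-0.05],0.6]]}}

```text
t: 16.0
tool_pos: [0.4289, -0.3141, 0.2782]
tool_rot: [0.115, 1.554, -0.151]
contact_force: [-0.6, 0.0, 0.1]
opening: 0.0513
```

Call:
{"fn": "carry_out", "kwargs": {"increments": [[[0,0,0],[0,0,0],0.1],[[0,0,0],[0,0,0],0.1],[[0,0,0],[0,0,0],0.1],[[0,0,0],[0,0,0],0.1],[[0,0,0],[0,0,0],0.1],[[0,0,0],[0,0,0],0.1]], "squeeze": 80}}

```text
t: 16.6
tool_pos: [0.4294, -0.3142, 0.2807]
tool_rot: [0.113, 1.552, -0.152]
contact_force: [0.3, -0.4, -1.2]
opening: 0.0168
```

```bash
python3 look.py r2 side 50
```

```text
t 16.60 pos [ 0.4294 -0.3142  0.2807] x-axis [ 0.013 -0.026 -1.   ] yawz -0.169 F [ 0.3 -0.4 -1.2] open 0.0168 q [-0.77 -0.06  1.95 -0.01  1.23 -0.6 ]
crop origin 215 226 scale 6.0
```

View pics/r2.png

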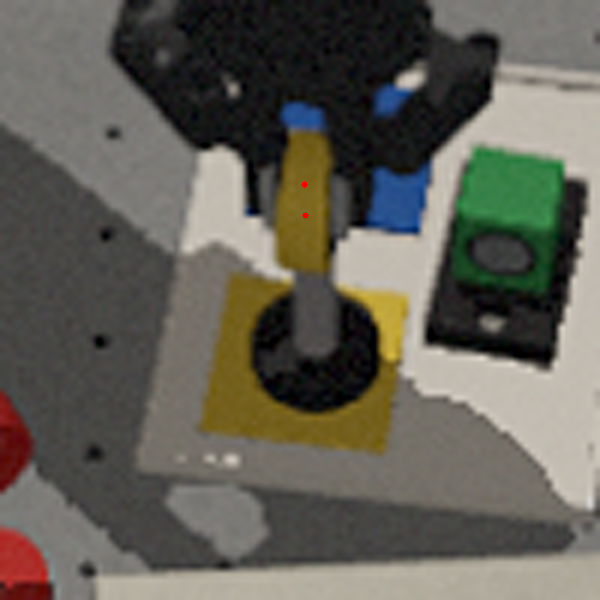

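The yellow mount is held (16.8 mm). Lifting and carrying it to the near half of the mat.

Call:
{"fn": "carry_out", "kwargs": {"increments": [[[0,0,0],[0,0,0.5],0.1],[[0,0,0],[0,0,1],0.1],[[0,0,0],[0,0,1],0.1],[[0,0,0],[0,0,1],0.1],[[0,0,0],[0,0.2,0.7],0.1],[[0,0,0],[0,0.4,0],0.1],[[0,0,0],[0.1,0.6,0],0.1],[[0,0,0],[0.1,0.8,0],0.1]]}}

```text
t: 17.45
tool_pos: [0.432, -0.2715, 0.3668]
tool_rot: [0.118, 1.556, -0.151]
contact_force: [-0.7, 0.1, -3.7]
opening: 0.0169
```

Call:
{"fn": "carry_out", "kwargs": {"increments": [[[0,0,0],[0.1,1,0],0.1],[[0,0,0],[0.1,1,0],0.1],[[0,0,0],[0.1,1,0],0.1],[[0,0,0],[0.1,1,0],0.1],[[0,0,0],[0.1,1,0],0.1],[[0,0,0],[0.1,1,0],0.1],[[0,0,0],[0.1,1,0],0.1],[[0,0,0],[0,1,0],0.1]]}}

```text
t: 18.25
tool_pos: [0.4428, -0.0943, 0.3547]
tool_rot: [0.124, 1.573, -0.139]
contact_force: [0.4, -0.7, -4.6]
opening: 0.0167
```

```bash
python3 look.py r3 side 60
```

```text
t 18.25 pos [ 0.4428 -0.0943  0.3547] x-axis [-0.007 -0.009 -1.   ] yawz -0.167 F [ 0.4 -0.7 -4.6] open 0.0167 q [-0.37 -0.34  2.05 -0.01  1.44 -0.2 ]
crop origin 210 117 scale 5.0
```

View pics/r3.png

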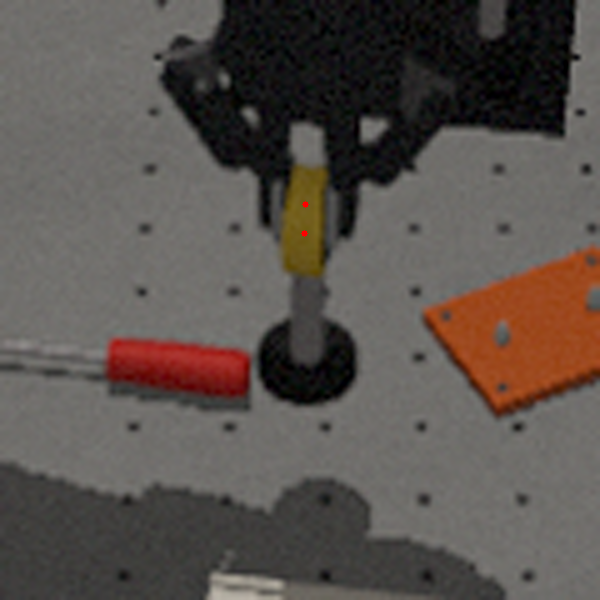

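Call:
{"fn": "carry_out", "kwargs": {"increments": [[[0,-0.1,0],[0,1,0.1],0.1],[[0,-0.05,0],[0,1,0.1],0.1],[[0,-0.05,0],[0,1,0.1],0.1],[[0,-0.05,0],[0,1,0.1],0.1],[[0,-0.05,0],[0,1,0.1],0.1],[[0,-0.05,0],[0,1,0.1],0.1],[[0,-0.05,0],[0,1,0.1],0.1],[[0,-0.05,0],[0,1,0.1],0.1]]}}

```text
t: 19.1
tool_pos: [0.4351, 0.0816, 0.3588]
tool_rot: [0.126, 1.548, -0.124]
contact_force: [0.0, 0.6, -3.9]
opening: 0.0169
```

Call:
{"fn": "carry_out", "kwargs": {"increments": [[[0,-0.05,0],[0,1,0.1],0.1],[[0,-0.05,0],[0,1,0.1],0.1],[[0,-0.05,0],[0,1,0.1],0.1],[[0,-0.05,0],[0,1,0.1],0.1],[[0,-0.05,0],[0,1,0.1],0.1],[[0,-0.05,0],[0,0.8,0.1],0.1],[[0,0,0],[0,0.6,0.1],0.1],[[0,0,0],[0,0.4,0.05],0.1]]}}

```text
t: 19.9
tool_pos: [0.4253, 0.2298, 0.3632]
tool_rot: [0.118, 1.536, -0.117]
contact_force: [-0.2, 0.2, -3.5]
opening: 0.0167
```

```bash
python3 look.py r4 side 60
```

```text
t 19.90 pos [0.4253 0.2298 0.3632] x-axis [ 0.031 -0.001 -1.   ] yawz -0.150 F [-0.2  0.2 -3.5] open 0.0167 q [ 0.34 -0.28  1.98 -0.01  1.4   0.5 ]
crop origin 206 33 scale 5.0
```

View pics/r4.png

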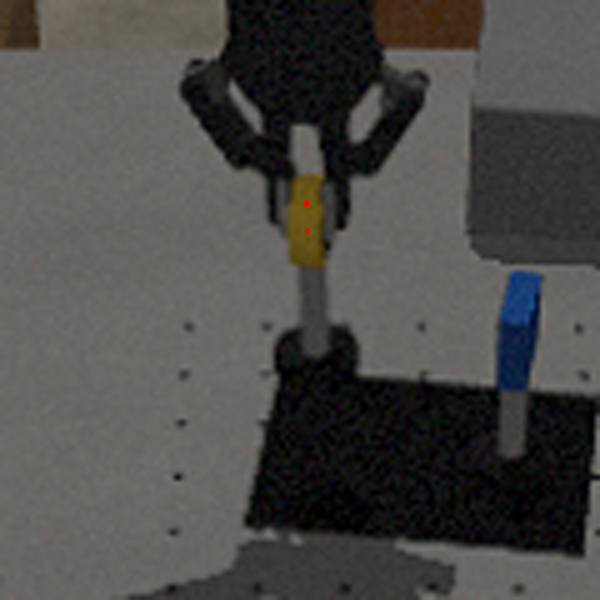

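Call:
{"fn": "carry_out", "kwargs": {"increments": [[[0,0.1,0],[0.5,0.7,0],0.1],[[0,0.08,0],[0.5,0.7,0],0.1],[[0,0,0],[0.3,0.4,-0.8],0.1],[[0,0,0],[0,0,-1],0.1],[[0,0,0],[0,0,-1],0.1],[[0,0,0],[0,0,-0.6],0.1],[[0,0,0],[0,0,-0.2],0.1],[[0,0,0],[0,0,0],0.1]]}}

```text
t: 20.75
tool_pos: [0.4515, 0.2665, 0.2878]
tool_rot: [0.116, 1.556, -0.121]
contact_force: [0.4, 0.5, -4.3]
opening: 0.017
```

```bash
python3 look.py r5 side 60
```

```text
t 20.75 pos [0.4515 0.2665 0.2878] x-axis [ 0.011 -0.004 -1.   ] yawz -0.151 F [ 0.4  0.5 -4.3] open 0.0170 q [ 0.39 -0.09  1.95 -0.01  1.27  0.55]
crop origin 215 48 scale 5.0
```

View pics/r5.png

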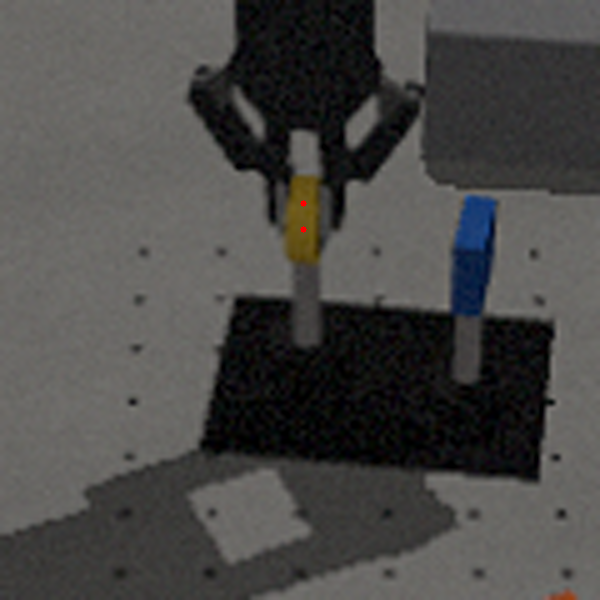

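Call:
{"fn": "carry_out", "kwargs": {"increments": [[[-0.2,0,0],[0,-0.1,-0.3],0.1],[[0,0,0],[0,0,-0.15],0.1],[[0,0,0],[0,0,-0.1],0.1]]}}

```text
t: 21.1
tool_pos: [0.4527, 0.2646, 0.2796]
tool_rot: [0.102, 1.549, -0.136]
contact_force: [-0.5, -0.2, -3.1]
opening: 0.0167
```

Call:
{"fn": "carry_out", "kwargs": {"increments": [[[0,0,0],[0,0,-0.1],0.1]]}}

```text
t: 21.2
tool_pos: [0.4528, 0.2646, 0.2778]
tool_rot: [0.102, 1.548, -0.136]
contact_force: [-0.5, 0.4, -4.5]
opening: 0.0166
```

Call:
{"fn": "carry_out", "kwargs": {"increments": [[[0,0,0],[0,0,-0.1],0.1],[[0,0,0],[0,0,-0.1],0.1]]}}

```text
t: 21.4
tool_pos: [0.453, 0.2647, 0.274]
tool_rot: [0.102, 1.548, -0.135]
contact_force: [0.1, -0.8, -3.6]
opening: 0.0167
```

Call:
{"fn": "carry_out", "kwargs": {"increments": [[[0,0,0],[0,0,-0.08],0.1]]}}

```text
t: 21.5
tool_pos: [0.4529, 0.2647, 0.2722]
tool_rot: [0.102, 1.548, -0.135]
contact_force: [-0.2, -0.6, -3.5]
opening: 0.0167
```

Call:
{"fn": "carry_out", "kwargs": {"increments": [[[0,0,0],[0,0,-0.06],0.1]]}}

```text
t: 21.6
tool_pos: [0.4532, 0.2648, 0.2718]
tool_rot: [0.102, 1.547, -0.135]
contact_force: [-1.3, -0.7, 4.3]
opening: 0.0167
```

Contact at z 0.2718. Releasing, then rising.

Call:
{"fn": "carry_out", "kwargs": {"increments": [[[0,0,0],[0,0,0],0.3],[[0,0,0],[0,0,0],0.4],[[0,0,0],[0,0,0],0.5],[[0,0,0],[0,0,0],0.6],[[0,0,0],[0,0,0.5],0.6],[[0,0,0],[0,0,1],0.6],[[0,0,0],[0,0,1],0.6],[[0.2,0.2,0],[0,0,1],0.6]]}}

```text
t: 22.4
tool_pos: [0.4532, 0.265, 0.3451]
tool_rot: [0.117, 1.57, -0.12]
contact_force: [0.5, 0.4, 1.1]
opening: 0.0512
```

Call:
{"fn": "carry_out", "kwargs": {"increments": [[[0,0,0],[0,0,1],0.9],[[0,0,0],[0,-1,1],0.9],[[0,0,0],[0,-1,0],0.9],[[0,0,0],[0,-1,0],0.9],[[0,0,0],[0,-1,0],0.9],[[0,0,0],[0,-1,0],0.9],[[0,0,0],[0,-1,0],0.9],[[0,0,0],[0,-1,0],0.9]]}}

```text
t: 23.2
tool_pos: [0.4532, 0.1223, 0.4006]
tool_rot: [0.118, 1.552, -0.11]
contact_force: [0.0, -0.1, -0.1]
opening: 0.0772
```

Run:
```python
from h import *
import pickle
st()
D={}
for n in("side","top"):
    im,d=get_image(n); D[n]=(im,d); cv2.imwrite(f"pics/{n}2.png",im)
    # mat
    for z,t,b in((.015,"mat2",(.40,.62,.13,.40)),(.012,"tray2",(.37,.56,-.38,-.16))):
        o=ortho(n,im,z,*b); grid(o,b[1],b[3]); cv2.imwrite(f"pics/{t}_{n}.png",o)
pickle.dump(D,open("d2.pkl","wb"))
a=[cv2.imread(f"pics/{t}_side.png") for t in("mat2","tray2")]
h=max(x.shape[0] for x in a); a=[cv2.copyMakeBorder(x,0,h-x.shape[0],0,0,0) for x in a]
cv2.imwrite("pics/both2.png",cv2.resize(np.hstack(a),None,fx=.8,fy=.8))
```

```text
t 23.20 pos [0.4532 0.1223 0.4006] x-axis [ 0.016  0.004 -1.   ] yawz -0.146 F [ 0.  -0.1 -0.1] open 0.0772 q [ 0.1  -0.34  1.97  0.    1.49  0.25]
```

View pics/side2.png

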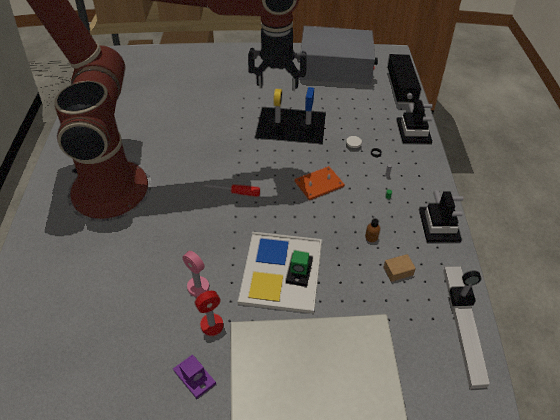

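View pics/top2.png

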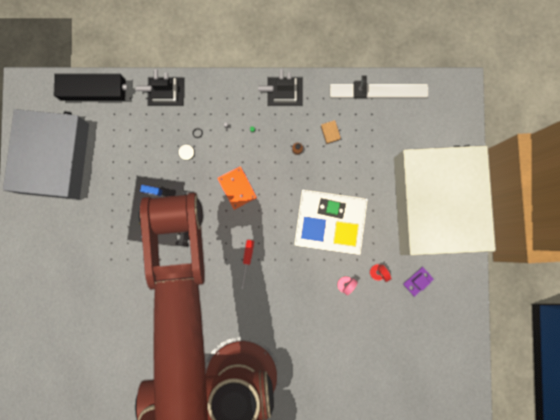

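Both mounts stand on the mat (side view (278,108) and (309,108)), and the pads are clear. Now I measure the pads, lens block and pins precisely.

```bash
cat > meas.py <<'E'
from h import *
import pickle
np.set_printoptions(precision=4,suppress=True)
D=pickle.load(open("d2.pkl","rb"))
def rect(n,lo,hi,z,box,tag):
    o=ortho(n,D[n][0],z,*box); hsv=cv2.cvtColor(o,cv2.COLOR_BGR2HSV); m=cv2.inRange(hsv,lo,hi)
    c=max(cv2.findContours(m,cv2.RETR_EXTERNAL,cv2.CHAIN_APPROX_NONE)[0],key=cv2.contourArea)
    (cx,cy),(w,h),a=cv2.minAreaRect(c); mo=cv2.moments(c)
    print(tag,n,"rect x %.4f y %.4f"%(box[1]-cy*.0005,box[3]-cx*.0005),"centroid %.4f %.4f"%(box[1]-mo["m01"]/mo["m00"]*.0005,box[3]-mo["m10"]/mo["m00"]*.0005),"size %.1f %.1f"%(w/2,h/2),"ang %.1f"%a)
for n in("side","top"):
    rect(n,(100,100,60),(130,255,255),.012,(.37,.56,-.27,-.16),"bluepad")
    rect(n,(18,100,60),(34,255,255),.012,(.37,.47,-.38,-.26),"yelpad")
    o=ortho(n,D[n][0],.020,.46,.56,-.33,-.20,.0002); grid(o,.56,-.20,.0002,.01); cv2.imwrite(f"pics/lens_{n}.png",o)
    o=ortho(n,D[n][0],.062,.46,.56,-.33,-.20,.0002); grid(o,.56,-.20,.0002,.01); cv2.imwrite(f"pics/lenst_{n}.png",o)
    o=ortho(n,D[n][0],.024,.51,.63,-.05,.09,.0002); grid(o,.63,.09,.0002,.01); cv2.imwrite(f"pics/pl_{n}.png",o)
E
python3 meas.py
```

```text
bluepad side rect x 0.4456 y -0.2192 centroid 0.4455 -0.2190 size 70.7 69.1 ang 8.0
yelpad side rect x 0.4313 y -0.3172 centroid 0.4313 -0.3173 size 72.3 70.4 ang 8.0
bluepad top rect x 0.4416 y -0.2145 centroid 0.4414 -0.2144 size 64.4 64.5 ang 7.9
yelpad top rect x 0.4273 y -0.3129 centroid 0.4273 -0.3130 size 69.0 68.8 ang 7.8
```

View pics/lenst_side.png

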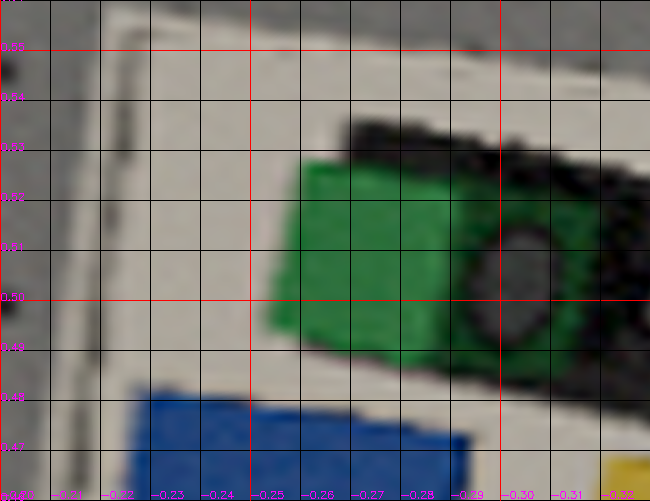

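View pics/lenst_top.png

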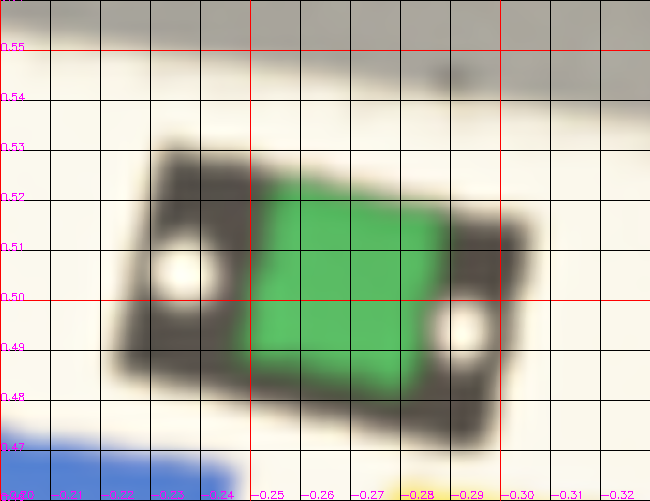

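View pics/pl_side.png

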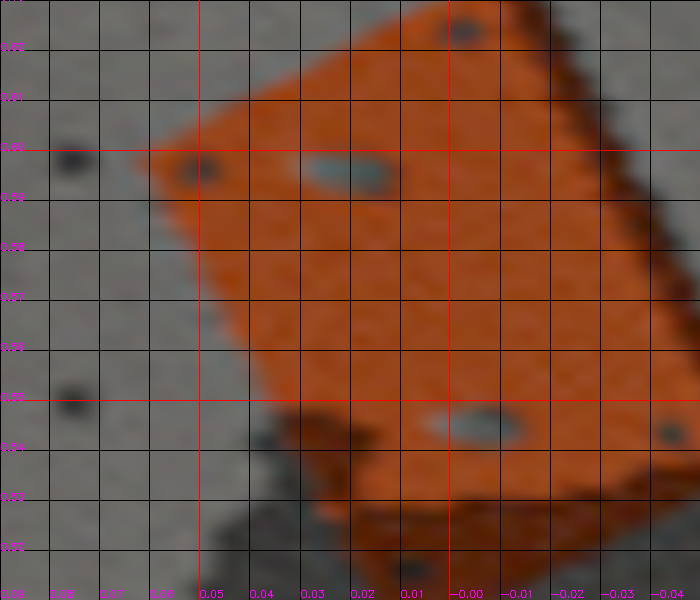

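View pics/pl_top.png

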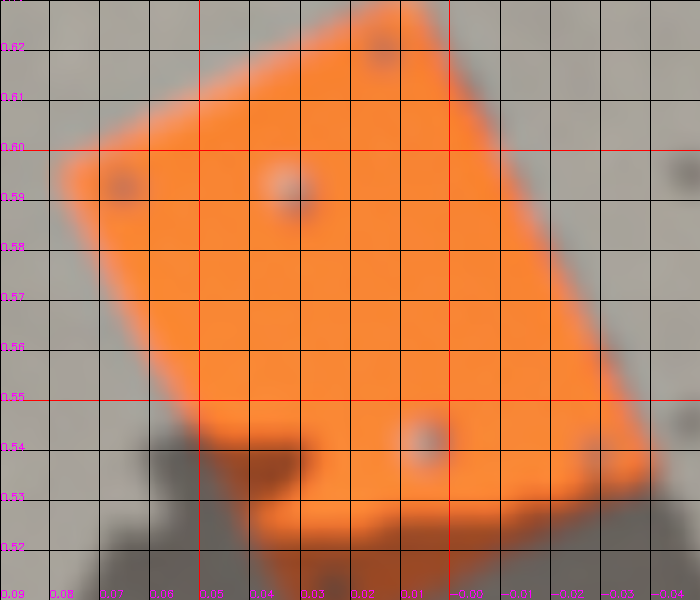

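View pics/lens_top.png

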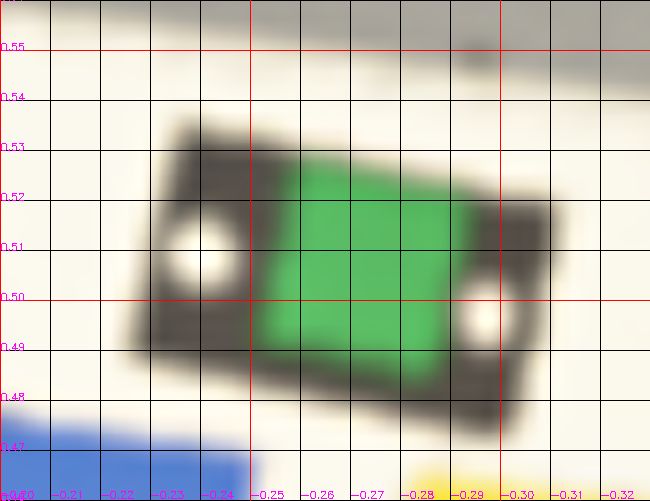

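Lens block centre ≈ (0.5057, -0.271), yaw 1.353, upper edge of its green top in the side view at about (299,254). The plate centre lies (+0.0627, +0.288) from it, consistent in both cameras. The green block in the tray is the right one; the purple one is at side (195,375). Moving over it.

Call:
{"fn": "carry_out", "kwargs": {"increments": [[[0,0.16,-0.2],[0.1,-1,0],0.75],[[0,0,-0.2],[0.1,-1,0],0.75],[[0,0,-0.2],[0.1,-1,0],0.75],[[0,0,0],[0.1,-1,0],0.75],[[0,0,0],[0.1,-1,0],0.75],[[0,0,0],[0.1,-1,0],0.75],[[0,0,0],[0.1,-1,0],0.75],[[0,0,0],[0.1,-1,0],0.75]]}}

```text
t: 24.1
tool_pos: [0.4698, -0.0381, 0.4058]
tool_rot: [0.166, 1.559, -0.154]
contact_force: [-0.0, 0.4, 0.8]
opening: 0.0641
```

Call:
{"fn": "carry_out", "kwargs": {"increments": [[[0,0,0],[0.2,-1,0],0.75],[[0,0,0],[0.2,-1,0],0.75],[[0,0,0],[0.2,-1,0],0.75],[[0,0,0],[0.2,-1,0],0.75],[[0,0,0],[0.2,-1,0],0.75],[[0,0,0],[0.2,-1,0],0.75],[[0,0,0],[0.2,-1,-0.5],0.75],[[0,0,0],[0.1,-1,-1],0.75]]}}

```text
t: 24.9
tool_pos: [0.5039, -0.1999, 0.3837]
tool_rot: [0.162, 1.546, -0.15]
contact_force: [0.7, 0.5, 0.8]
opening: 0.064
```

```bash
python3 -c "
from h import *
st()"
```

```text
t 24.90 pos [ 0.5039 -0.1999  0.3837] x-axis [ 0.02   0.006 -1.   ] yawz -0.200 F [0.7 0.5 0.8] open 0.0640 q [-0.52 -0.14  1.83  0.01  1.43 -0.32]
```

Call:
{"fn": "carry_out", "kwargs": {"increments": [[[-0.06,0.2,-0.2],[0.1,-1,-0.8],0.75],[[0,0,0],[0,-1,-1],0.75],[[0,0,0],[0,-0.8,-1],0.75],[[0,0,0],[0,-0.4,-1],0.75],[[0,0,0],[0,0,-1],0.75],[[0,0,0],[0,0,-0.5],0.75],[[0,0,0],[0,0,0],0.75]]}}

```text
t: 25.6
tool_pos: [0.5091, -0.2649, 0.2748]
tool_rot: [0.174, 1.562, -0.172]
contact_force: [-0.1, 0.3, 0.4]
opening: 0.0642
```

```bash
python3 look.py l1 side 50
```

```text
t 25.60 pos [ 0.5091 -0.2649  0.2748] x-axis [ 0.002  0.001 -1.   ] yawz -0.220 F [-0.1  0.3  0.4] open 0.0642 q [-0.61  0.05  1.84  0.    1.25 -0.39]
crop origin 251 208 scale 6.0
```

View pics/l1.png

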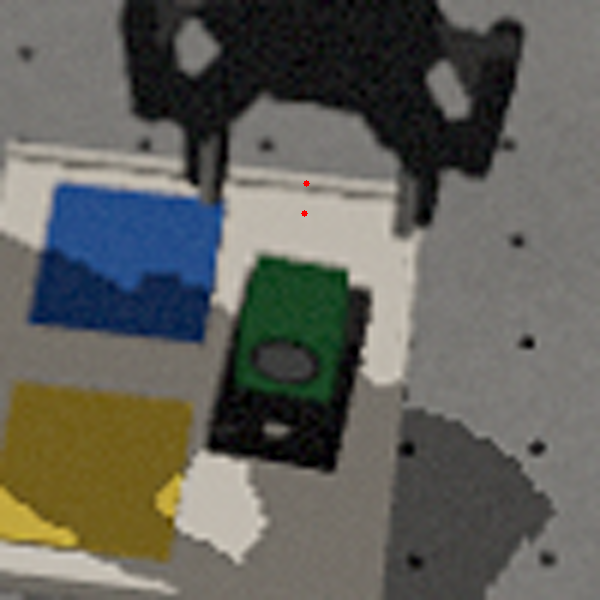

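The fingers straddle the green block, whose top is at crop (300,285). Descending.

Call:
{"fn": "carry_out", "kwargs": {"increments": [[[0,0,0],[-0.17,-0.3,-0.8],0.75],[[0,0,0],[0,0,-1],0.75],[[0,0,0],[0,0,-0.9],0.75],[[0,0,0],[0,0,-0.5],0.75],[[0,0,0],[0,0,-0.2],0.75]]}}

```text
t: 26.15
tool_pos: [0.5076, -0.2722, 0.2097]
tool_rot: [0.167, 1.551, -0.175]
contact_force: [1.0, 0.6, 0.1]
opening: 0.0642
```

```bash
python3 look.py l2 side 50
```

```text
t 26.15 pos [ 0.5076 -0.2722  0.2097] x-axis [ 0.012 -0.007 -1.   ] yawz -0.218 F [1.  0.6 0.1] open 0.0642 q [-0.62  0.14  1.87  0.    1.12 -0.4 ]
crop origin 250 228 scale 6.0
```

View pics/l2.png

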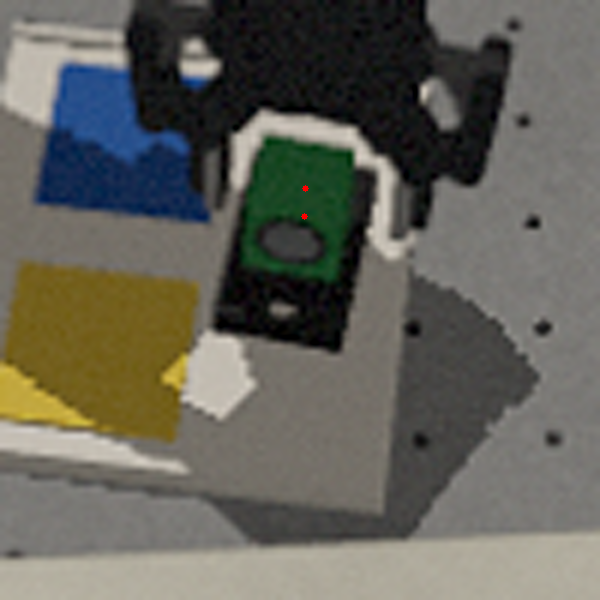

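Call:
{"fn": "carry_out", "kwargs": {"increments": [[[0.07,0.12,0],[-0.1,0.05,-0.4],0.75],[[0,0,0],[0,0,-0.15],0.75],[[0,0,0],[0,0,-0.05],0.75]]}}

```text
t: 26.5
tool_pos: [0.506, -0.2716, 0.1983]
tool_rot: [0.171, 1.563, -0.172]
contact_force: [-0.1, -0.3, -0.1]
opening: 0.064
```

Call:
{"fn": "carry_out", "kwargs": {"increments": [[[0,0,0],[0,0,0],0.3],[[0,0,0],[0,0,0],0.3],[[0,0,0],[0,0,0],0.3],[[0,0,0],[0,0,0],0.3],[[0,0,0],[0,0,0],0.3],[[0,0,0],[0,0,0],0.3]], "squeeze": 60}}

```text
t: 27.1
tool_pos: [0.5062, -0.2717, 0.1991]
tool_rot: [0.17, 1.562, -0.172]
contact_force: [0.3, -0.7, 0.0]
opening: 0.0356
```

```bash
python3 look.py l3 side 50
```

```text
t 27.10 pos [ 0.5062 -0.2717  0.1991] x-axis [ 0.002 -0.002 -1.   ] yawz -0.218 F [ 0.3 -0.7  0. ] open 0.0356 q [-0.62  0.15  1.88 -0.    1.11 -0.4 ]
crop origin 248 231 scale 6.0
```

View pics/l3.png

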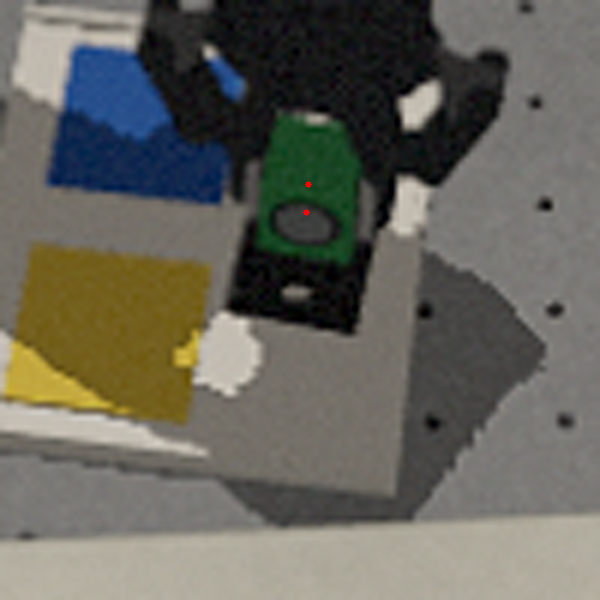

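The lens block is held (35.6 mm). Closing shifted it about 1.7 mm in +x, so the true x is nearer the top camera's reading. Lifting, turning by -0.875 and carrying to the plate at about (0.5675, 0.017).

Call:
{"fn": "carry_out", "kwargs": {"increments": [[[0,0,0],[0,0,0.5],0.3],[[0,0,0],[0,0,1],0.3],[[0,0,0],[0,0,1],0.3],[[0,0,0],[0,0,1],0.3],[[0,0,0],[0,0.3,0.5],0.3],[[0,0,-0.5],[0.1,0.6,0],0.3],[[0,0,-1],[0.2,1,0.1],0.3],[[0,0,-1],[0.2,1,0.1],0.3]]}}

```text
t: 27.95
tool_pos: [0.5144, -0.2119, 0.2871]
tool_rot: [0.378, 1.539, -0.376]
contact_force: [1.0, -0.3, -2.7]
opening: 0.0354
```

Call:
{"fn": "carry_out", "kwargs": {"increments": [[[0,0,-1],[0.25,1,0.1],0.3],[[0,0,-1],[0.25,1,0.1],0.3],[[0,0,-1],[0.25,1,0.1],0.3],[[0,0,-1],[0.25,1,0.1],0.3],[[0,0,-1],[0.25,1,0.1],0.3],[[0,0,-0.5],[0.25,1,0.1],0.3],[[0,0,0],[0.2,1,0.1],0.3],[[0,0,0],[0.2,0.6,0],0.3]]}}

```text
t: 28.75
tool_pos: [0.5507, -0.0493, 0.3005]
tool_rot: [0.824, 1.416, -0.82]
contact_force: [-0.1, -0.6, -2.9]
opening: 0.0354
```

```bash
python3 look.py l4 side 50
```

```text
t 28.75 pos [ 0.5507 -0.0493  0.3005] x-axis [-0.004  0.005 -1.   ] yawz -1.055 F [-0.1 -0.6 -2.9] open 0.0354 q [-0.22 -0.03  1.88  0.    1.3   0.83]
crop origin 265 130 scale 6.0
```

View pics/l4.png

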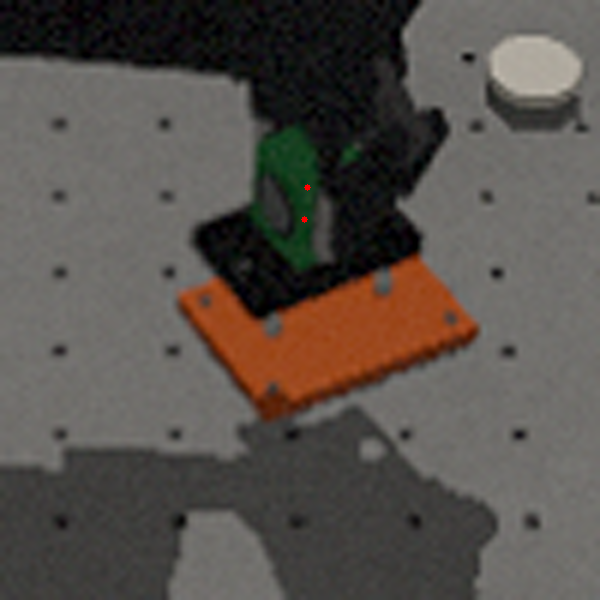

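Call:
{"fn": "carry_out", "kwargs": {"increments": [[[0,0,-0.2],[0.25,1,0],0.3],[[0,0,-0.1],[0.25,1,0],0.3],[[0,0,0],[0.2,0.7,-0.5],0.3],[[0,0,0],[0,0.2,-1],0.3],[[0,0,0],[0,0,-1],0.3],[[0,0,0],[0,0,-0.5],0.3],[[0,0,0],[0,0,0],0.3]]}}

```text
t: 29.5
tool_pos: [0.5647, 0.0115, 0.2355]
tool_rot: [0.844, 1.408, -0.844]
contact_force: [0.8, -1.0, -2.4]
opening: 0.0356
```

```bash
python3 look.py l5 side 40;python3 look.py l5t top 40
```

```text
t 29.50 pos [0.5647 0.0115 0.2355] x-axis [-0.006  0.004 -1.   ] yawz -1.083 F [ 0.8 -1.  -2.4] open 0.0356 q [-0.11  0.08  1.88  0.    1.18  0.97]
crop origin 278 143 scale 7.5
t 29.55 pos [0.5649 0.0114 0.2362] x-axis [-0.005  0.004 -1.   ] yawz -1.084 F [-1.1 -0.6 -3.8] open 0.0358 q [-0.11  0.08  1.88  0.    1.19  0.97]
crop origin 197 165 scale 7.5
```

View pics/l5.png

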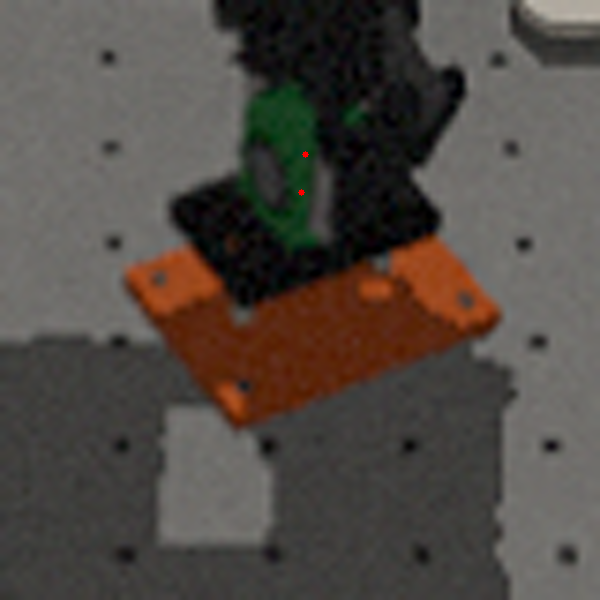

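View pics/l5t.png

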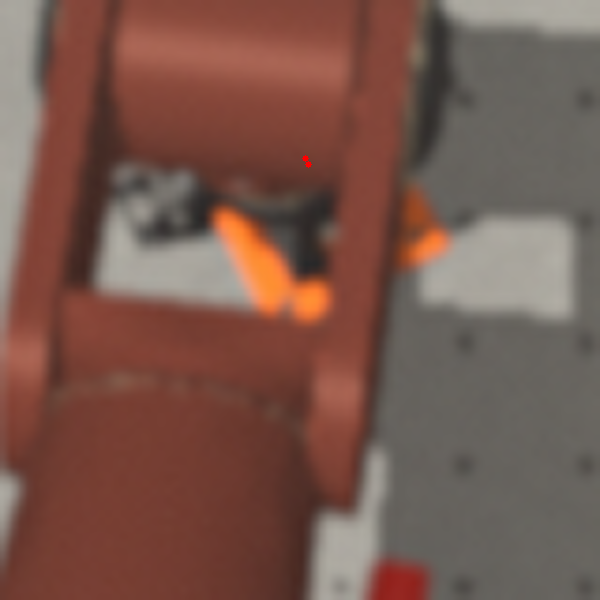

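Call:
{"fn": "carry_out", "kwargs": {"increments": [[[0,0,-0.1],[0.13,0.27,-0.5],0.3],[[0,0,0],[0,0,-0.2],0.3],[[0,0,0],[0,0,0.03],0.3]]}}

```text
t: 29.9
tool_pos: [0.5694, 0.0166, 0.2255]
tool_rot: [0.855, 1.397, -0.849]
contact_force: [-0.3, -0.5, -2.4]
opening: 0.0353
```

```bash
cat > fit.py <<'E'
import sys
from h import *
o=st(); T=o["tool_pos"]; M=R.from_rotvec(o["tool_rot"]).as_matrix(); G=T+M[:,0]*.155
im,d=get_image("side"); cv2.imwrite("pics/fit_raw.png",im)
bx,by=float(sys.argv[2]),float(sys.argv[3]); dyaw=float(sys.argv[4]) if len(sys.argv)>4 else 0
lx=np.arctan2(M[1,2],M[0,2])+np.pi/2+dyaw
ex=np.array([np.cos(lx),np.sin(lx),0]); ey=np.array([-np.sin(lx),np.cos(lx),0])
zb=T[2]-.1911; c=np.array([G[0]+bx,G[1]+by,zb])
pts=lambda zz,hx,hy:[c+ex*sx*hx+ey*sy*hy+[0,0,zz] for sx,sy in((1,1),(-1,1),(-1,-1),(1,-1))]
u0,v0,s=278,143,10
cr=cv2.resize(im[v0:v0+60,u0:u0+80],None,fx=s,fy=s,interpolation=cv2.INTER_CUBIC)
def P(p): return np.int32(np.round((proj("side",p)-[u0,v0]+.5)*s))
cr=np.clip(cr.astype(int)*2,0,255).astype(np.uint8)
for zz,hx,hy,col in((0,.04,.025,(255,255,0)),(.012,.04,.025,(0,255,255)),(.054,.017,.018,(255,0,255))):
    cv2.polylines(cr,[P(pts(zz,hx,hy))],True,col,1)
for sx in(-.029,.029):
    ring=[c+ex*(sx+.0065*np.cos(a))+ey*.0065*np.sin(a)+[0,0,.012] for a in np.linspace(0,6.28,25)]
    cv2.polylines(cr,[P(ring)],True,(255,255,255),1)
cv2.imwrite(f"pics/{sys.argv[1]}.png",cr)
E
python3 fit.py f1 .0028 -.0023
```

```text
t 29.90 pos [0.5694 0.0166 0.2255] x-axis [ 0.002  0.003 -1.   ] yawz -1.095 F [-0.3 -0.5 -2.4] open 0.0353 q [-0.1   0.1   1.88  0.    1.16  0.99]
```

View pics/f1.png

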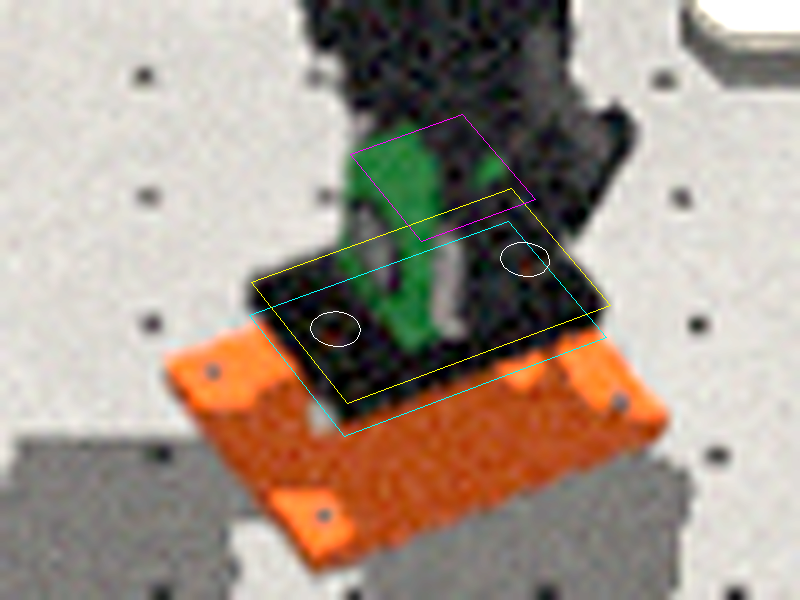

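```bash
python3 fit.py f2 .0022 .0015
```

```text
t 29.95 pos [0.5694 0.0166 0.2258] x-axis [ 0.002  0.003 -1.   ] yawz -1.095 F [-0.2  0.2 -2.4] open 0.0352 q [-0.1   0.1   1.88  0.    1.16  0.99]
```

View pics/f2.png

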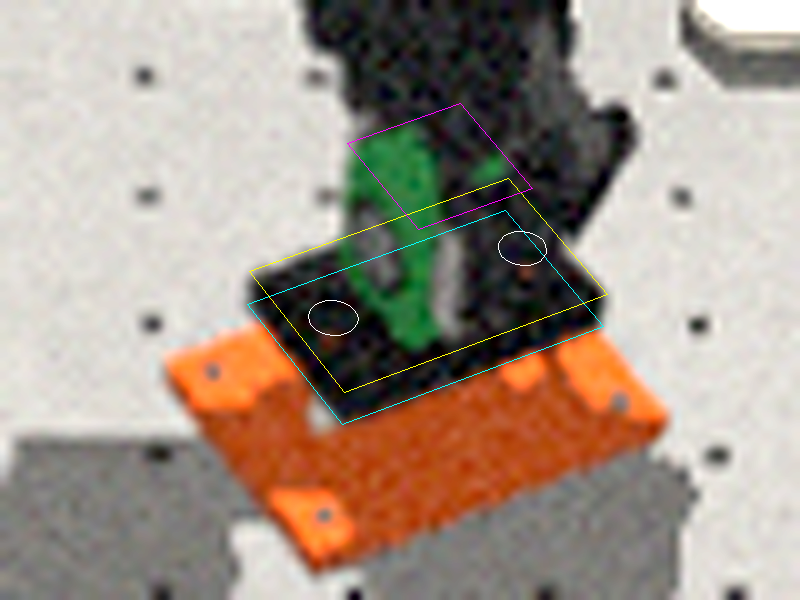

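```bash
cat > plate.py <<'E'
import sys,pickle
from h import *
D=pickle.load(open("d0.pkl","rb"))
n=sys.argv[1]; x,y,yaw=map(float,sys.argv[2:5]); im=D[n][0]
u0,v0=(285,158) if n=="side" else (205,160); s=10
cr=cv2.resize(im[v0:v0+55,u0:u0+75],None,fx=s,fy=s,interpolation=cv2.INTER_CUBIC); cr=np.clip(cr.astype(int)*(2 if n=="side" else 1),0,255).astype(np.uint8)
def P(p): return np.int32(np.round((proj(n,p)-[u0,v0]+.5)*s))
ex=np.array([np.cos(yaw),np.sin(yaw),0]); ey=np.array([-np.sin(yaw),np.cos(yaw),0]); c=np.array([x,y,0.])
for z in(0,.01): cv2.polylines(cr,[P([c+ex*a*.055+ey*b*.04+[0,0,z] for a,b in((1,1),(-1,1),(-1,-1),(1,-1))])],True,(255,255,0),1)
for sx in(-.029,.029):
    for z,r in((.01,.004),(.018,.004),(.024,.0012)):
        cv2.polylines(cr,[P([c+ex*(sx+r*np.cos(a))+ey*r*np.sin(a)+[0,0,z] for a in np.linspace(0,6.28,25)])],True,(255,255,255),1)
cv2.imwrite(f"pics/{sys.argv[5]}.png",cr)
E
python3 plate.py side .5701 .0155 .478 ps1; python3 plate.py top .5669 .0190 .478 pt1
```

```text
(no output)
```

View pics/ps1.png

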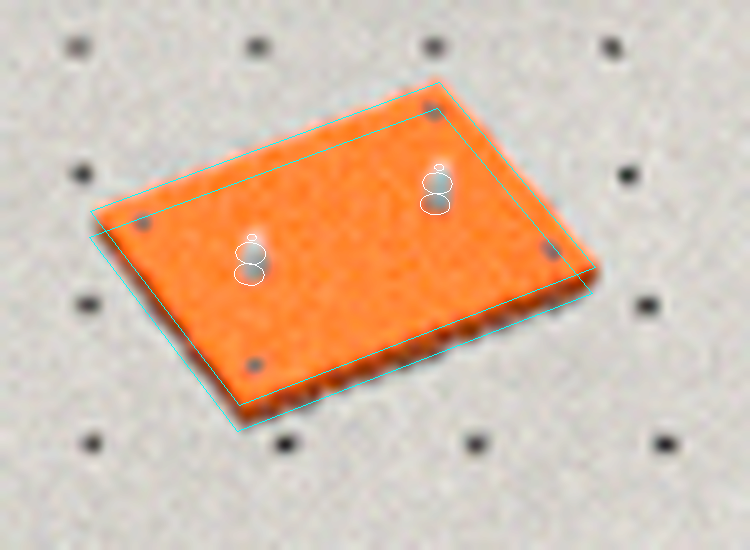

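View pics/pt1.png

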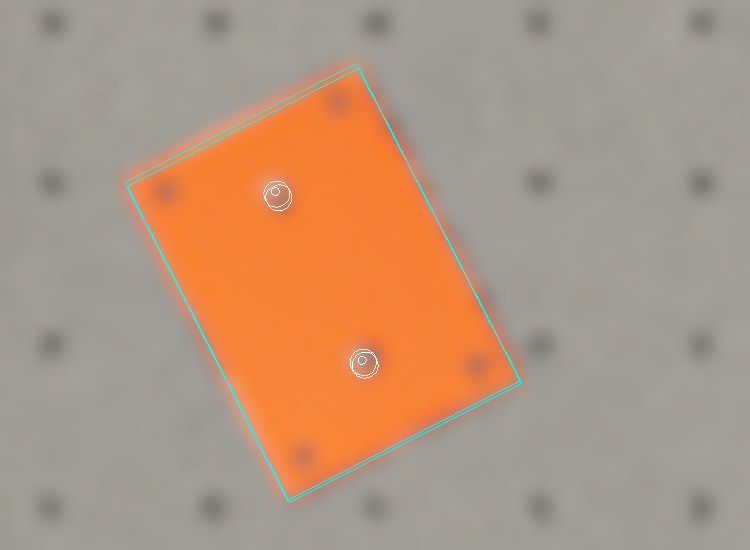

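The overlays put the lens block about 1 mm off in x and y. I'll correct that and go down in small steps.

Call:
{"fn": "carry_out", "kwargs": {"increments": [[[0,0,0],[-0.06,-0.04,-0.2],0.3],[[0,0,0],[0,0,-0.2],0.3],[[0,0,0],[0,0,-0.1],0.3]]}}

```text
t: 30.3
tool_pos: [0.5687, 0.0155, 0.2166]
tool_rot: [0.856, 1.394, -0.848]
contact_force: [0.0, -0.4, -2.1]
opening: 0.0352
```

```bash
python3 fit.py f3 .0022 .0005
```

```text
t 30.30 pos [0.5687 0.0155 0.2166] x-axis [ 0.005  0.003 -1.   ] yawz -1.095 F [ 0.  -0.4 -2.1] open 0.0352 q [-0.1   0.11  1.88  0.    1.14  0.99]
```

View pics/f3.png

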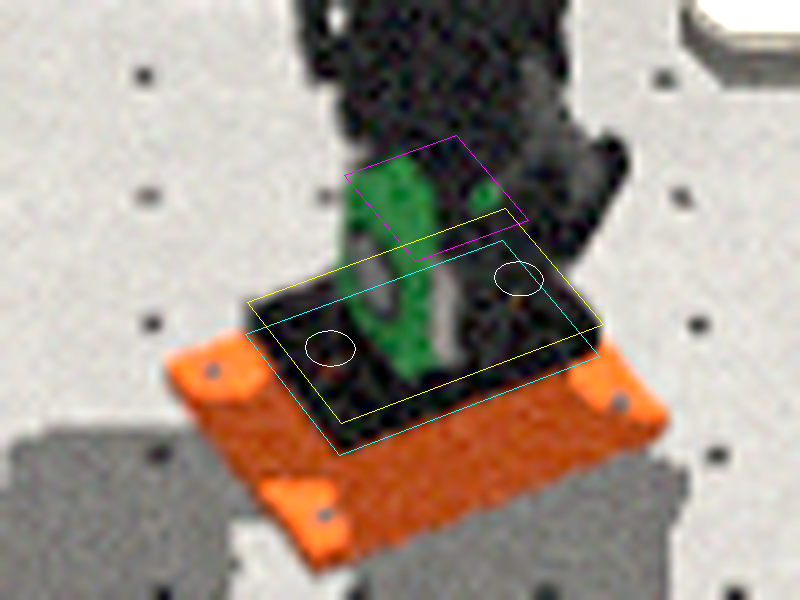

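Call:
{"fn": "carry_out", "kwargs": {"increments": [[[0,0.05,0],[0,0,-0.12],0.3],[[0,0,0],[0,0,-0.1],0.3]]}}

```text
t: 30.55
tool_pos: [0.5685, 0.0155, 0.2116]
tool_rot: [0.854, 1.4, -0.851]
contact_force: [0.6, 0.1, -2.7]
opening: 0.0354
```

Call:
{"fn": "carry_out", "kwargs": {"increments": [[[0,0,0],[0,0,-0.12],0.3]]}}

```text
t: 30.65
tool_pos: [0.5686, 0.0155, 0.2092]
tool_rot: [0.854, 1.399, -0.851]
contact_force: [-0.6, 0.8, -2.6]
opening: 0.0351
```

Call:
{"fn": "carry_out", "kwargs": {"increments": [[[0,0,0],[0,0,-0.12],0.3]]}}

```text
t: 30.75
tool_pos: [0.5686, 0.0155, 0.2065]
tool_rot: [0.854, 1.399, -0.851]
contact_force: [-0.4, 0.2, -2.2]
opening: 0.0353
```

No force so far and already 8 mm below the pin tips, so it is going in. Pressing home.

Call:
{"fn": "carry_out", "kwargs": {"increments": [[[0,0,0],[0,0,-0.12],0.3]]}}

```text
t: 30.85
tool_pos: [0.5686, 0.0155, 0.2039]
tool_rot: [0.854, 1.399, -0.851]
contact_force: [0.7, -0.1, -2.4]
opening: 0.0354
```

Call:
{"fn": "carry_out", "kwargs": {"increments": [[[0,0,0],[0,0,-0.12],0.3]]}}

```text
t: 30.95
tool_pos: [0.5686, 0.0155, 0.2012]
tool_rot: [0.854, 1.4, -0.851]
contact_force: [0.2, -0.3, -1.7]
opening: 0.0353
```

Call:
{"fn": "carry_out", "kwargs": {"increments": [[[0,0,0],[0,0,-0.12],0.3]]}}

```text
t: 31.05
tool_pos: [0.5691, 0.0155, 0.201]
tool_rot: [0.854, 1.401, -0.852]
contact_force: [-14.4, 2.1, 26.6]
opening: 0.0353
```

Seated at z 0.201 (expected 0.2011) with 27 N. Releasing and rising.

Call:
{"fn": "carry_out", "kwargs": {"increments": [[[0,0,0],[0,0,0],0.5],[[0,0,0],[0,0,0],0.6],[[0,0,0],[0,0,0],0.7],[[0,0,0],[0,0,0],0.75],[[0,0,0],[0,0,0.3],0.75],[[0,0,0],[0,0,1],0.75],[[0,0,0],[0,0,1],0.75],[[0,0,0],[0,0,1],0.75]]}}

```text
t: 31.85
tool_pos: [0.5684, 0.0156, 0.2674]
tool_rot: [0.853, 1.405, -0.854]
contact_force: [-0.3, 0.9, 0.4]
opening: 0.064
```

```bash
python3 look.py l6 side 40
python3 - <<'E'
import cv2
c=cv2.imread("pics/l6.png"); cv2.imwrite("pics/l6b.png",cv2.convertScaleAbs(c,alpha=2))
E
```

```text
t 31.85 pos [0.5684 0.0156 0.2674] x-axis [-0.007  0.003 -1.   ] yawz -1.095 F [-0.3  0.9  0.4] open 0.0640 q [-0.1   0.05  1.86  0.    1.24  0.99]
crop origin 280 132 scale 7.5
```

View pics/l6b.png

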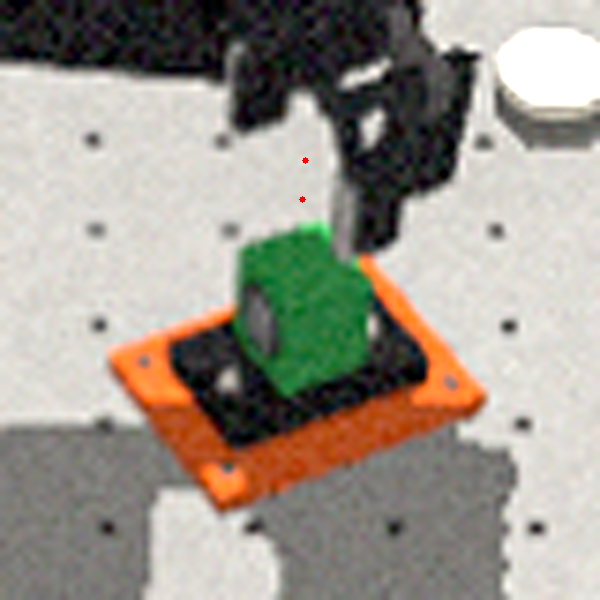

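The block sits on the plate with both pin tips visible in the holes (crop (230,378) and (372,320)). Going back for the blue mount, first up.

Call:
{"fn": "carry_out", "kwargs": {"increments": [[[0,-0.07,0],[0,0,1],0.6],[[0,0,0.5],[0,0,1],0.6],[[0,0,1],[0,0.3,1],0.6],[[0,0,1],[0,0.6,1],0.6],[[0,0,1],[-0.1,1,1],0.6],[[0,0,1],[-0.1,1,0],0.6],[[0,0,1],[-0.1,1,0],0.6],[[0,0,1],[-0.1,1,0],0.6]]}}

```text
t: 32.7
tool_pos: [0.5615, 0.1143, 0.3771]
tool_rot: [0.339, 1.536, -0.326]
contact_force: [0.3, 0.3, 0.7]
opening: 0.0511
```

Call:
{"fn": "carry_out", "kwargs": {"increments": [[[0,0,1],[-0.1,1,0],0.6],[[0,0,1],[-0.1,1,0],0.6],[[0,0,0.5],[-0.1,1,0],0.6],[[0,0,0],[-0.1,1,0],0.6],[[0,0,0],[-0.1,1,0],0.6],[[0,0,0],[0,0.6,0],0.6],[[0,0,0],[0,0,0],0.6]]}}

```text
t: 33.4
tool_pos: [0.5502, 0.2327, 0.3752]
tool_rot: [0.132, 1.56, -0.118]
contact_force: [-0.0, -0.7, 0.4]
opening: 0.0512
```

```bash
python3 look.py s1 side 50
```

```text
t 33.40 pos [0.5502 0.2327 0.3752] x-axis [ 0.008  0.008 -1.   ] yawz -0.159 F [-0.  -0.7  0.4] open 0.0512 q [0.27 0.   1.71 0.01 1.41 0.43]
crop origin 261 38 scale 6.0
```

View pics/s1.png

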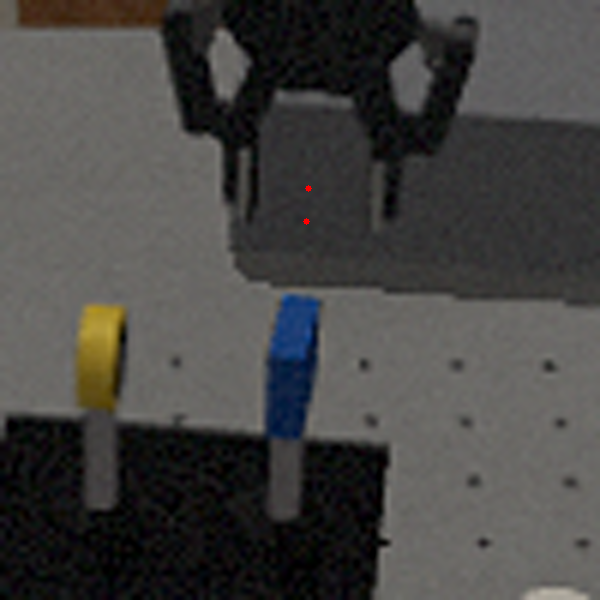

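Call:
{"fn": "carry_out", "kwargs": {"increments": [[[-0.08,0.08,-0.34],[-0.1,0.6,0],0.6],[[0,0,0],[0,0.5,-0.5],0.6],[[0,0,0],[0,0,-1],0.6],[[0,0,0],[0,0,-1],0.6],[[0,0,0],[0,0,-0.8],0.6],[[0,0,0],[0,0,0],0.6]]}}

```text
t: 34.05
tool_pos: [0.5491, 0.2515, 0.3047]
tool_rot: [0.153, 1.564, -0.155]
contact_force: [-0.6, 0.2, -0.4]
opening: 0.0512
```

```bash
python3 look.py s2 side 50
```

```text
t 34.05 pos [0.5491 0.2515 0.3047] x-axis [ 0.001 -0.002 -1.   ] yawz -0.196 F [-0.6  0.2 -0.4] open 0.0512 q [ 0.31  0.08  1.75 -0.    1.31  0.5 ]
crop origin 259 56 scale 6.0
```

View pics/s2.png

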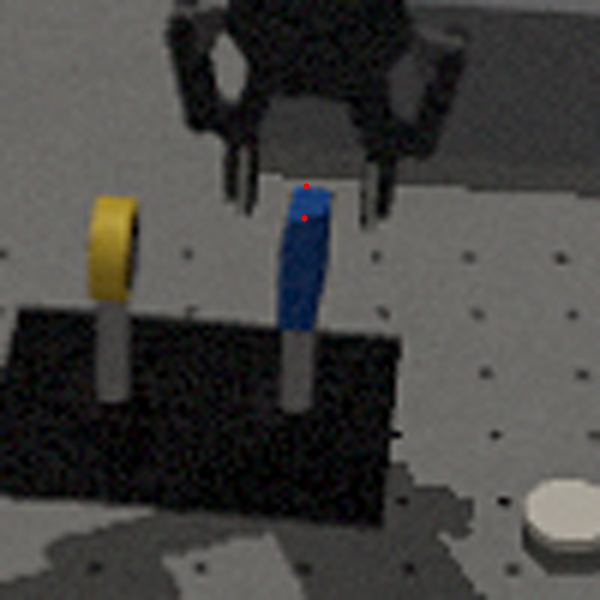

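Call:
{"fn": "carry_out", "kwargs": {"increments": [[[0,0,0],[-0.05,0.25,-0.8],0.6],[[0,0,0],[0,0,-0.6],0.6],[[0,0,0],[0,0,-0.3],0.6],[[0,0,0],[0,0,-0.1],0.6]]}}

```text
t: 34.5
tool_pos: [0.5494, 0.257, 0.2696]
tool_rot: [0.155, 1.558, -0.154]
contact_force: [0.1, -1.1, 0.6]
opening: 0.0511
```

Call:
{"fn": "carry_out", "kwargs": {"increments": [[[0,0,0],[0,0,0],0.1],[[0,0,0],[0,0,0],0.1],[[0,0,0],[0,0,0],0.1],[[0,0,0],[0,0,0],0.1],[[0,0,0],[0,0,0],0.1],[[0,0,0],[0,0,0],0.1]], "squeeze": 80}}

```text
t: 35.1
tool_pos: [0.5493, 0.257, 0.2696]
tool_rot: [0.155, 1.558, -0.154]
contact_force: [0.6, 0.4, -1.5]
opening: 0.0169
```

```bash
python3 look.py s3 side 50
```

```text
t 35.10 pos [0.5493 0.257  0.2696] x-axis [ 0.008 -0.    -1.   ] yawz -0.196 F [ 0.6  0.4 -1.5] open 0.0169 q [ 0.32  0.13  1.77 -0.    1.24  0.51]
crop origin 259 65 scale 6.0
```

View pics/s3.png

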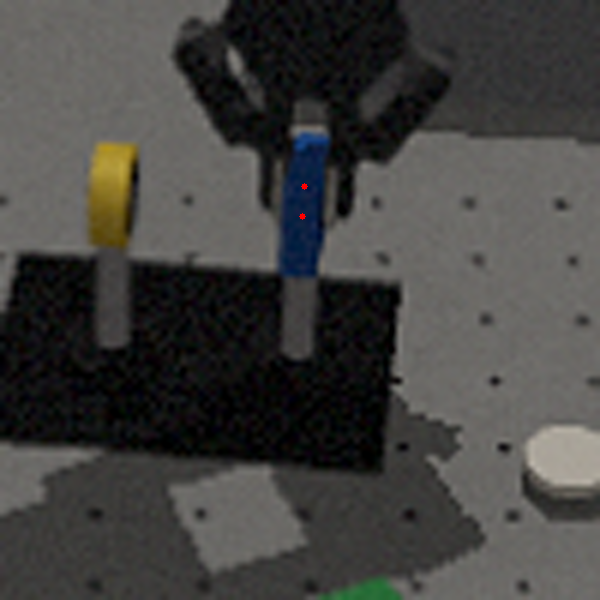

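Blue mount gripped. Lifting high enough to clear the lens block, then carrying.

Call:
{"fn": "carry_out", "kwargs": {"increments": [[[0,0,0],[0,0,0.5],0.1],[[0,0,0],[0,0,1],0.1],[[0,0,0],[0,0,1],0.1],[[0,0,0],[0,0,1],0.1],[[0,0,0],[0,0,1],0.1],[[0,0,0],[-0.1,-0.2,1],0.1],[[0,0,0],[-0.2,-0.5,0.3],0.1],[[0,0,0],[-0.3,-0.8,0.1],0.1]]}}

```text
t: 35.95
tool_pos: [0.5353, 0.2264, 0.3937]
tool_rot: [0.152, 1.56, -0.153]
contact_force: [-0.3, -0.7, -3.0]
opening: 0.0163
```

Call:
{"fn": "carry_out", "kwargs": {"increments": [[[0,0,0],[-0.4,-1,0.1],0.1],[[0,0,0],[-0.4,-1,0.1],0.1],[[0,0,0],[-0.4,-1,0.1],0.1],[[0,0,0],[-0.4,-1,0.1],0.1],[[0,0,0],[-0.4,-1,0.1],0.1],[[0,0,0],[-0.3,-1,0.1],0.1],[[0,0,0],[-0.2,-1,0.1],0.1],[[0,0,0],[-0.2,-1,0.1],0.1]]}}

```text
t: 36.75
tool_pos: [0.4745, 0.0578, 0.4069]
tool_rot: [0.149, 1.566, -0.155]
contact_force: [-0.5, 0.0, -2.7]
opening: 0.0173
```

```bash
python3 -c "
from h import *
st()"
```

```text
t 36.75 pos [0.4745 0.0578 0.4069] x-axis [-0.001 -0.004 -1.   ] yawz -0.193 F [-0.5  0.  -2.7] open 0.0173 q [-0.03 -0.31  1.94 -0.    1.51  0.16]
```

Call:
{"fn": "carry_out", "kwargs": {"increments": [[[0,0,0],[-0.1,-1,0],0.1],[[0,0,0],[-0.1,-1,0],0.1],[[0,0,0],[-0.1,-1,0],0.1],[[0,0,0],[-0.1,-1,0],0.1],[[0,0,0],[-0.1,-1,0],0.1],[[0,0,0],[-0.1,-1,0],0.1],[[0,0,0],[-0.1,-1,0],0.1],[[0,0,0],[-0.1,-1,0],0.1]]}}

```text
t: 37.55
tool_pos: [0.4516, -0.1106, 0.4026]
tool_rot: [0.15, 1.572, -0.157]
contact_force: [-0.3, 0.7, -2.3]
opening: 0.0167
```

Call:
{"fn": "carry_out", "kwargs": {"increments": [[[0,0,0],[-0.1,-1,0],0.1],[[0,0,0],[-0.1,-1,0],0.1],[[0,0,0],[-0.1,-1,0],0.1],[[0,0,0],[-0.1,-0.8,0],0.1],[[0,0,0],[0,-0.5,0],0.1],[[0,0,0],[0,-0.2,-0.5],0.1],[[0,0,0],[0,0,-1],0.1],[[0,0,0],[0,0,0],0.1]]}}

```text
t: 38.35
tool_pos: [0.4382, -0.2064, 0.3672]
tool_rot: [0.156, 1.577, -0.16]
contact_force: [-0.3, 0.8, -2.9]
opening: 0.0171
```

```bash
python3 look.py s4 side 60
```

```text
t 38.35 pos [ 0.4382 -0.2064  0.3672] x-axis [-0.012 -0.002 -1.   ] yawz -0.201 F [-0.3  0.8 -2.9] open 0.0171 q [-0.59 -0.27  1.97 -0.01  1.45 -0.39]
crop origin 207 148 scale 5.0
```

View pics/s4.png

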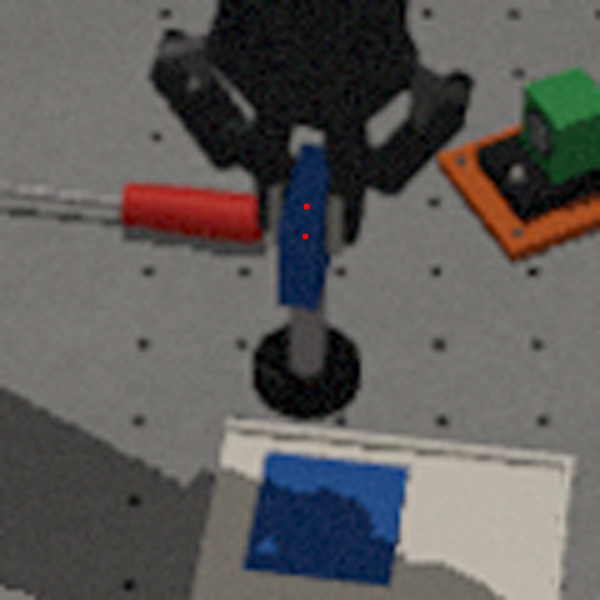

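Call:
{"fn": "carry_out", "kwargs": {"increments": [[[0,-0.2,0],[0.2,-0.4,-0.5],0.1],[[0,0,0],[0,-0.25,-1],0.1],[[0,0,0],[0,0,-1],0.1],[[0,0,0],[0,0,-0.8],0.1],[[0,0,0],[0,0,-0.3],0.1],[[0,0,0],[0,0,0],0.1]]}}

```text
t: 39.0
tool_pos: [0.4445, -0.2182, 0.3]
tool_rot: [0.15, 1.547, -0.157]
contact_force: [-1.0, 0.2, -2.3]
opening: 0.017
```

```bash
python3 look.py s5 side 50
```

```text
t 39.00 pos [ 0.4445 -0.2182  0.3   ] x-axis [ 0.018 -0.007 -1.   ] yawz -0.196 F [-1.   0.2 -2.3] open 0.0170 q [-0.61 -0.18  2.01  0.    1.29 -0.41]
crop origin 222 184 scale 6.0
```

View pics/s5.png

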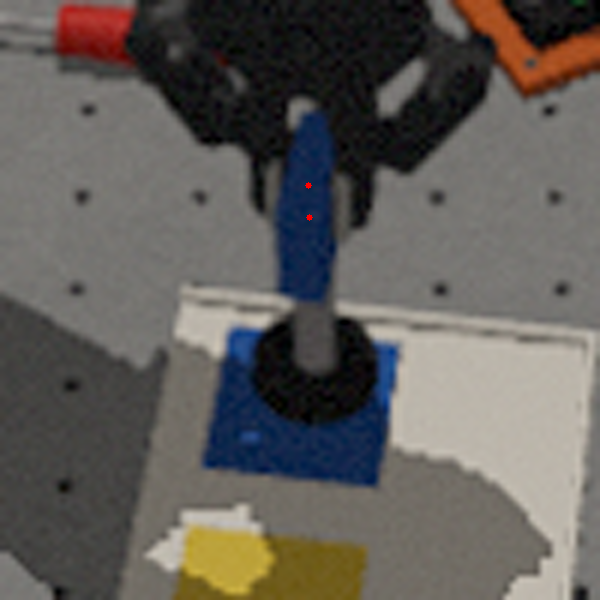

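Call:
{"fn": "carry_out", "kwargs": {"increments": [[[0,0.1,0],[-0.12,-0.05,-0.5],0.1],[[0,0,0],[0,0,-0.3],0.1],[[0,0,0],[0,0,-0.1],0.1]]}}

```text
t: 39.35
tool_pos: [0.4431, -0.2198, 0.2846]
tool_rot: [0.146, 1.552, -0.16]
contact_force: [-0.3, 0.5, -2.3]
opening: 0.0169
```

Call:
{"fn": "carry_out", "kwargs": {"increments": [[[0,0,0],[0,0,-0.1],0.1]]}}

```text
t: 39.45
tool_pos: [0.4431, -0.2198, 0.2826]
tool_rot: [0.146, 1.552, -0.16]
contact_force: [0.3, -0.0, -2.1]
opening: 0.017
```

Call:
{"fn": "carry_out", "kwargs": {"increments": [[[0,0,0],[0,0,-0.1],0.1],[[0,0,0],[0,0,-0.06],0.1]]}}

```text
t: 39.65
tool_pos: [0.4432, -0.2199, 0.2793]
tool_rot: [0.146, 1.551, -0.161]
contact_force: [-0.9, -0.1, -2.4]
opening: 0.0171
```

Call:
{"fn": "carry_out", "kwargs": {"increments": [[[0,0,0],[0,0,-0.06],0.1]]}}

```text
t: 39.75
tool_pos: [0.4434, -0.2201, 0.2787]
tool_rot: [0.145, 1.551, -0.161]
contact_force: [-1.7, 0.4, 4.9]
opening: 0.0169
```

```bash
python3 look.py s6 side 50
```

```text
t 39.75 pos [ 0.4434 -0.2201  0.2787] x-axis [ 0.013 -0.011 -1.   ] yawz -0.195 F [-1.7  0.4  4.9] open 0.0169 q [-0.61 -0.15  2.03 -0.    1.25 -0.41]
crop origin 222 191 scale 6.0
```

View pics/s6.png

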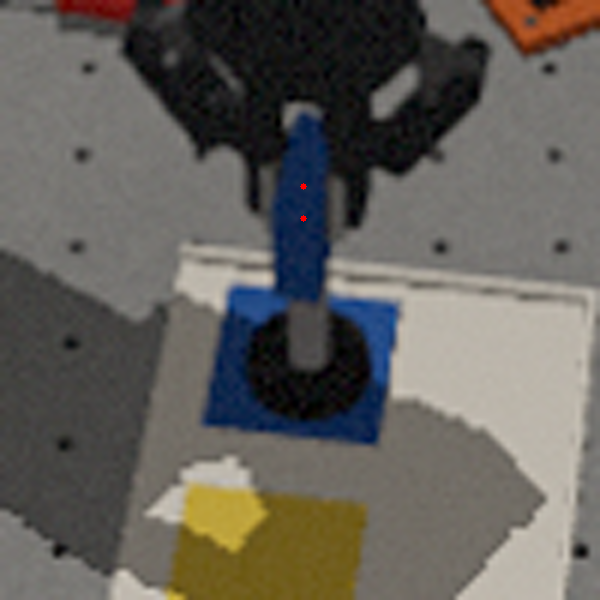

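The foot is well centred on the blue pad (foot (308,362), pad centre (302,365)) and in contact. Releasing.

Call:
{"fn": "carry_out", "kwargs": {"increments": [[[0,0,0],[0,0,0],0.3],[[0,0,0],[0,0,0],0.4],[[0,0,0],[0,0,0],0.5],[[0,0,0],[0,0,0],0.6],[[0,0,0],[0,0,0.5],0.6],[[0,0,0],[0,0,1],0.6],[[0,0,0],[0,0,1],0.6],[[0.1,0.1,0],[0,0,1],0.6]]}}

```text
t: 40.6
tool_pos: [0.4431, -0.2198, 0.3511]
tool_rot: [0.154, 1.564, -0.153]
contact_force: [0.8, -0.8, -0.2]
opening: 0.0511
```

Call:
{"fn": "carry_out", "kwargs": {"increments": [[[0,0,0.1],[0,0.5,1],0.6],[[0,0,0.1],[0,1,1],0.6],[[0,0,0],[0,1,0],0.6],[[0,0,0],[0,1,0],0.6],[[0,0,0],[0,1,0],0.6],[[0,0,0],[0,1,0],0.6],[[0,0,0],[0,1,0],0.6],[[0,0,0],[0,1,0],0.6]]}}

```text
t: 41.4
tool_pos: [0.443, -0.0668, 0.4063]
tool_rot: [0.136, 1.548, -0.146]
contact_force: [-0.6, 0.1, 0.2]
opening: 0.0513
```

Call:
{"fn": "carry_out", "kwargs": {"increments": [[[0,0,0],[0,1,0],0.6],[[0,0,0],[0,1,0],0.6],[[0,0,0],[0,1,0],0.6],[[0,0,0],[0,1,0],0.6],[[0,0,0],[0,1,0],0.6],[[0,0,0],[0,1,0],0.6],[[0,0,0],[0,1,0],0.6],[[0,0,0],[0,1,0],0.6]]}}

```text
t: 42.2
tool_pos: [0.4415, 0.1001, 0.4145]
tool_rot: [0.136, 1.537, -0.146]
contact_force: [-0.1, 0.1, -0.5]
opening: 0.0512
```

Run:
```python
from h import *
st()
im,d=get_image("side"); c=cv2.resize(im[195:315,230:330],(500,600),interpolation=cv2.INTER_CUBIC); cv2.imwrite("pics/chk1.png",c)
```

```text
t 42.20 pos [0.4415 0.1001 0.4145] x-axis [ 0.028 -0.009 -1.   ] yawz -0.180 F [-0.1  0.1 -0.5] open 0.0512 q [ 0.06 -0.39  1.99 -0.01  1.52  0.24]
```

View pics/chk1.png

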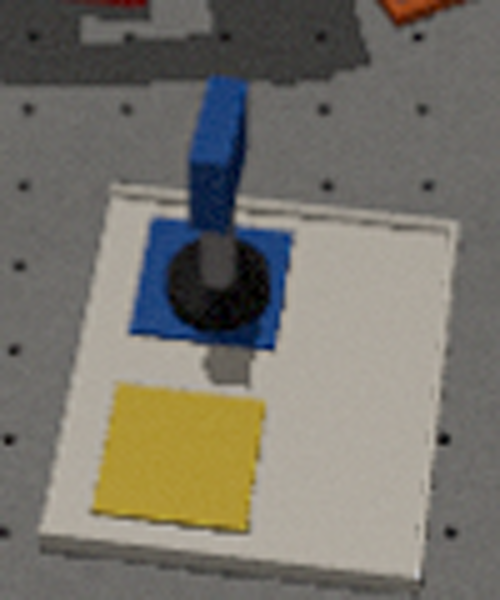

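The blue mount is upright and centred (foot (218,285), pad (212,284)). Now the yellow one.

Call:
{"fn": "carry_out", "kwargs": {"increments": [[[0.09,0.28,0.2],[0.1,1,0],0.6],[[0,0,0.1],[0.1,1,0],0.6],[[0,0,0],[0.1,1,0],0.6],[[0,0,0],[0.1,1,0],0.6],[[0,0,0],[0.1,1,0],0.6],[[0,0,0],[0.1,1,0],0.6],[[0,0,0],[0,1,0],0.6],[[0,0,0],[0,0.6,0],0.6]]}}

```text
t: 43.05
tool_pos: [0.4534, 0.258, 0.4213]
tool_rot: [0.118, 1.56, -0.113]
contact_force: [0.1, -0.5, 0.2]
opening: 0.0509
```

Call:
{"fn": "carry_out", "kwargs": {"increments": [[[0,0,0],[0,0,-1],0.6],[[0,0,0],[0,0,-1],0.6],[[0,0,0],[0,0,-1],0.6],[[0,0,0],[0,0,-1],0.6],[[0,0,0],[0,0,-0.5],0.6],[[0,0,0],[0,0,0],0.6]]}}

```text
t: 43.65
tool_pos: [0.454, 0.2583, 0.333]
tool_rot: [0.117, 1.554, -0.11]
contact_force: [0.1, 0.0, 0.5]
opening: 0.0515
```

```bash
python3 look.py t1 side 50
```

```text
t 43.65 pos [0.454  0.2583 0.333 ] x-axis [ 0.014  0.004 -1.   ] yawz -0.145 F [0.1 0.  0.5] open 0.0515 q [ 0.38 -0.14  1.92 -0.    1.35  0.52]
crop origin 226 46 scale 6.0
```

View pics/t1.png

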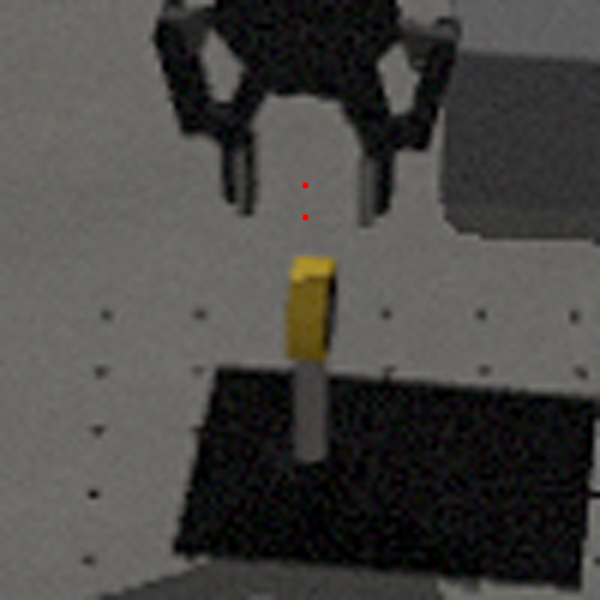

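Call:
{"fn": "carry_out", "kwargs": {"increments": [[[-0.04,0.14,0],[0.08,0.4,-0.8],0.6],[[0,0,0],[0,0,-1],0.6],[[0,0,0],[0,0,-0.9],0.6],[[0,0,0],[0,0,-0.3],0.6],[[0,0,0],[0,0,-0.05],0.6]]}}

```text
t: 44.2
tool_pos: [0.4589, 0.2673, 0.28]
tool_rot: [0.118, 1.554, -0.109]
contact_force: [-0.7, 0.3, -0.3]
opening: 0.0512
```

Call:
{"fn": "carry_out", "kwargs": {"increments": [[[0,0,0],[0,0,0],0.1],[[0,0,0],[0,0,0],0.1],[[0,0,0],[0,0,0],0.1],[[0,0,0],[0,0,0],0.1],[[0,0,0],[0,0,0],0.1],[[0,0,0],[0,0,0],0.1]], "squeeze": 80}}

```text
t: 44.8
tool_pos: [0.4595, 0.2674, 0.2827]
tool_rot: [0.12, 1.551, -0.108]
contact_force: [0.7, -0.6, -2.0]
opening: 0.0157
```

```bash
python3 look.py t2 side 50
```

```text
t 44.80 pos [0.4595 0.2674 0.2827] x-axis [ 0.017  0.006 -1.   ] yawz -0.146 F [ 0.7 -0.6 -2. ] open 0.0157 q [ 0.39 -0.07  1.94 -0.    1.25  0.53]
crop origin 228 59 scale 6.0
```

View pics/t2.png

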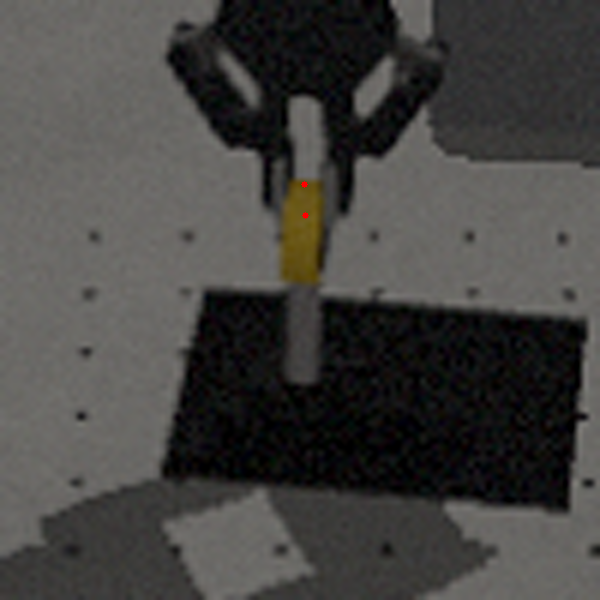

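The grip is about 10 mm too high on the head. I'll open, go lower and regrip.

Call:
{"fn": "carry_out", "kwargs": {"increments": [[[0,0,0],[0,0,0],0.3],[[0,0,0],[0,0,0],0.45],[[0,0,0],[0,0,0],0.6],[[-0.05,0.15,0],[-0.05,0,-0.4],0.6],[[0,0,0],[0,0,-0.25],0.6],[[0,0,0],[0,0,-0.05],0.6]]}}

```text
t: 45.45
tool_pos: [0.4594, 0.2678, 0.2699]
tool_rot: [0.116, 1.563, -0.112]
contact_force: [-0.9, -0.1, -0.7]
opening: 0.051
```

```bash
python3 look.py t3 side 50
```

```text
t 45.45 pos [0.4594 0.2678 0.2699] x-axis [ 0.005  0.002 -1.   ] yawz -0.145 F [-0.9 -0.1 -0.7] open 0.0510 q [ 0.39 -0.05  1.95  0.    1.24  0.53]
crop origin 227 62 scale 6.0
```

View pics/t3.png

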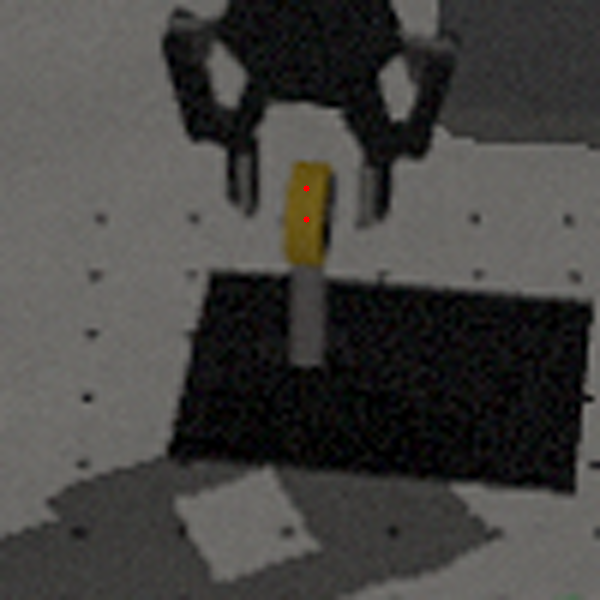

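Call:
{"fn": "carry_out", "kwargs": {"increments": [[[0,0,0],[0,0,0],0.1],[[0,0,0],[0,0,0],0.1],[[0,0,0],[0,0,0],0.1],[[0,0,0],[0,0,0],0.1],[[0,0,0],[0,0,0],0.1],[[0,0,0],[0,0,0],0.1]], "squeeze": 80}}

```text
t: 46.1
tool_pos: [0.4594, 0.2677, 0.2697]
tool_rot: [0.116, 1.563, -0.112]
contact_force: [-0.5, 0.9, -0.3]
opening: 0.017
```

Call:
{"fn": "carry_out", "kwargs": {"increments": [[[0,0,0],[0,0,0.5],0.1],[[0,0,0],[0,0,1],0.1],[[0,0,0],[0,0,1],0.1],[[0,0,0],[0,0,1],0.1],[[0,0,0],[0,0,1],0.1],[[0,0,0],[0,-0.2,0.8],0.1],[[0,0,0],[0,-0.5,0.2],0.1],[[0,0,0],[0,-0.8,0.1],0.1]]}}

```text
t: 46.9
tool_pos: [0.4554, 0.2363, 0.3819]
tool_rot: [0.11, 1.576, -0.115]
contact_force: [-0.9, 0.4, -4.0]
opening: 0.0169
```

```bash
python3 look.py t4 side 60
```

```text
t 46.90 pos [0.4554 0.2363 0.3819] x-axis [-0.008 -0.003 -1.   ] yawz -0.143 F [-0.9  0.4 -4. ] open 0.0169 q [ 0.33 -0.2   1.89  0.    1.46  0.48]
crop origin 215 26 scale 5.0
```

View pics/t4.png

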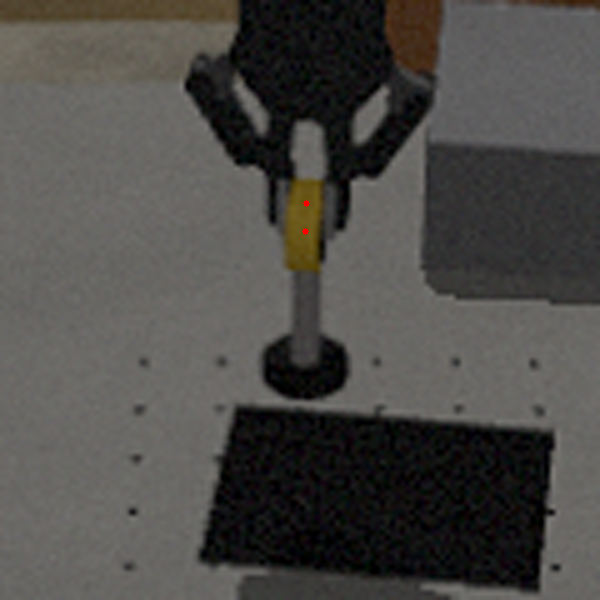

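Held. It must pass over the blue mount, so I carry it higher (TCP z about 0.46).

Call:
{"fn": "carry_out", "kwargs": {"increments": [[[0,0,0],[0,-1,0.6],0.1],[[0,0,0],[0,-1,0.6],0.1],[[0,0,0],[0,-1,0.6],0.1],[[0,0,0],[0,-1,0.6],0.1],[[0,0,0],[0,-1,0.6],0.1],[[0,0,0],[0,-1,0.6],0.1],[[0,0,0],[0,-1,0.4],0.1],[[0,0,0],[0,-1,0.2],0.1]]}}

```text
t: 47.75
tool_pos: [0.4515, 0.0664, 0.459]
tool_rot: [0.105, 1.592, -0.122]
contact_force: [-0.1, -0.1, -4.0]
opening: 0.0172
```

Call:
{"fn": "carry_out", "kwargs": {"increments": [[[0,0,0],[-0.05,-1,0],0.1],[[0,0,0],[-0.05,-1,0],0.1],[[0,0,0],[-0.05,-1,0],0.1],[[0,0,0],[-0.05,-1,0],0.1],[[0,0,0],[-0.05,-1,0],0.1],[[0,0,0],[-0.05,-1,0],0.1],[[0,0,0],[-0.05,-1,0],0.1],[[0,0,0],[-0.05,-1,0],0.1]]}}

```text
t: 48.55
tool_pos: [0.4392, -0.102, 0.4509]
tool_rot: [0.109, 1.605, -0.123]
contact_force: [1.0, 0.6, -3.6]
opening: 0.0169
```

```bash
python3 look.py t5 side 80
```

```text
t 48.55 pos [ 0.4392 -0.102   0.4509] x-axis [-0.038 -0.006 -0.999] yawz -0.147 F [ 1.   0.6 -3.6] open 0.0169 q [-0.39 -0.4   1.93 -0.02  1.64 -0.24]
crop origin 186 66 scale 3.75
```

View pics/t5.png

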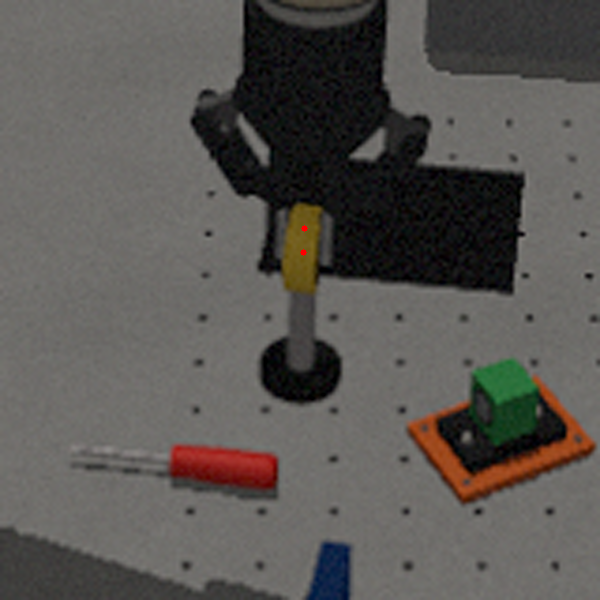

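Call:
{"fn": "carry_out", "kwargs": {"increments": [[[0,-0.1,0],[-0.05,-1,0.1],0.1],[[0,-0.1,0],[-0.05,-1,0.1],0.1],[[0,-0.1,0],[-0.05,-1,0.1],0.1],[[0,-0.1,0],[-0.05,-1,0.1],0.1],[[0,-0.05,0],[-0.05,-1,0.1],0.1],[[0,-0.05,0],[-0.05,-1,0.1],0.1],[[0,-0.05,0],[-0.05,-1,0.1],0.1],[[0,-0.05,0],[-0.05,-0.9,0.1],0.1]]}}

```text
t: 49.4
tool_pos: [0.4266, -0.2677, 0.457]
tool_rot: [0.121, 1.558, -0.117]
contact_force: [0.0, 0.1, -3.1]
opening: 0.0171
```

Call:
{"fn": "carry_out", "kwargs": {"increments": [[[0,0,0],[0,-0.8,0],0.1],[[0,0,0],[0,-0.6,0],0.1],[[0,0,0],[0,-0.3,0],0.1],[[0,0,0],[0,0,0],0.1]]}}

```text
t: 49.8
tool_pos: [0.4254, -0.3052, 0.454]
tool_rot: [0.126, 1.563, -0.117]
contact_force: [0.5, 0.4, -3.7]
opening: 0.0171
```

```bash
python3 look.py t6 side 70
```

```text
t 49.80 pos [ 0.4254 -0.3052  0.454 ] x-axis [ 0.005  0.005 -1.   ] yawz -0.155 F [ 0.5  0.4 -3.7] open 0.0171 q [-0.77 -0.22  1.79  0.01  1.57 -0.61]
crop origin 191 144 scale 4.285714285714286
```

View pics/t6.png

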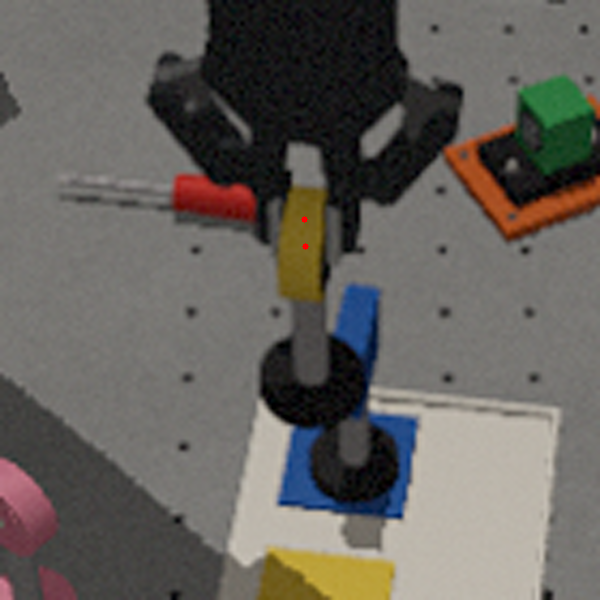

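Call:
{"fn": "carry_out", "kwargs": {"increments": [[[-0.03,0,0],[0.1,-0.4,0],0.1],[[0,0,0],[0,-0.1,-0.6],0.1],[[0,0,0],[0,0,-1],0.1],[[0,0,0],[0,0,-1],0.1],[[0,0,0],[0,0,-1],0.1],[[0,0,0],[0,0,-1],0.1],[[0,0,0],[0,0,-0.6],0.1],[[0,0,0],[0,0,0],0.1]]}}

```text
t: 50.65
tool_pos: [0.4279, -0.3124, 0.3427]
tool_rot: [0.121, 1.563, -0.114]
contact_force: [-0.9, -1.1, -3.7]
opening: 0.017
```

```bash
python3 look.py t7 side 50
```

```text
t 50.65 pos [ 0.4279 -0.3124  0.3427] x-axis [ 0.005  0.004 -1.   ] yawz -0.150 F [-0.9 -1.1 -3.7] open 0.0170 q [-0.77 -0.13  1.9   0.01  1.38 -0.62]
crop origin 213 205 scale 6.0
```

View pics/t7.png

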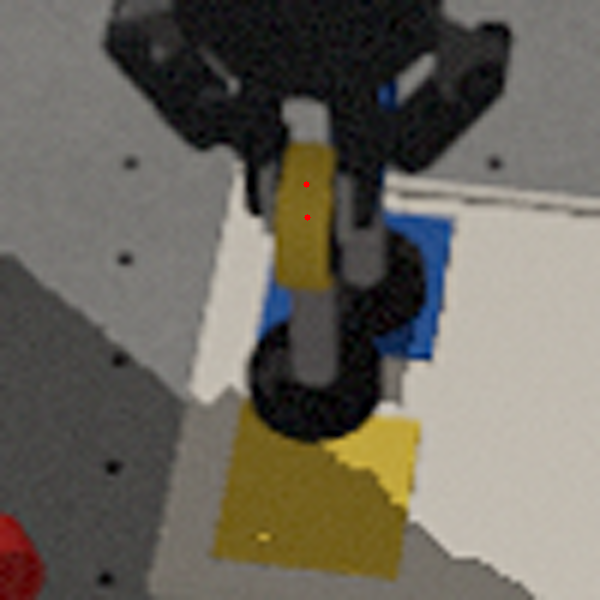

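Call:
{"fn": "carry_out", "kwargs": {"increments": [[[0,0,0],[0,-0.1,-0.6],0.1],[[0,0,0],[0,0,-1],0.1],[[0,0,0],[0,0,-0.7],0.1],[[0,0,0],[0,0,-0.1],0.1]]}}

```text
t: 51.1
tool_pos: [0.4293, -0.3159, 0.2977]
tool_rot: [0.115, 1.555, -0.119]
contact_force: [0.0, 0.7, -4.4]
opening: 0.0169
```

```bash
python3 look.py t8 side 50
```

```text
t 51.10 pos [ 0.4293 -0.3159  0.2977] x-axis [ 0.012 -0.004 -1.   ] yawz -0.149 F [ 0.   0.7 -4.4] open 0.0169 q [-0.78 -0.08  1.93  0.01  1.28 -0.63]
crop origin 214 220 scale 6.0
```

View pics/t8.png

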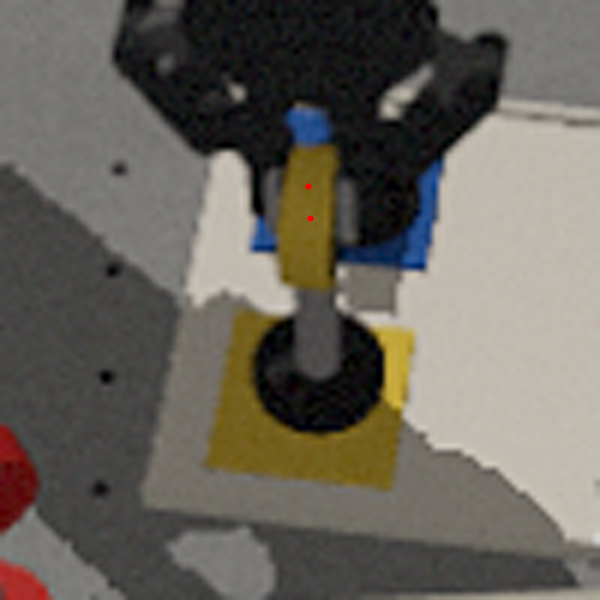

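Call:
{"fn": "carry_out", "kwargs": {"increments": [[[0.05,0.08,0],[-0.08,0,-0.5],0.1],[[0,0,0],[0,0,-0.25],0.1],[[0,0,0],[0,0,-0.1],0.1]]}}

```text
t: 51.45
tool_pos: [0.4284, -0.3168, 0.2823]
tool_rot: [0.116, 1.561, -0.118]
contact_force: [0.5, -0.3, -3.3]
opening: 0.017
```

Call:
{"fn": "carry_out", "kwargs": {"increments": [[[0,0,0],[0,0,-0.06],0.1]]}}

```text
t: 51.55
tool_pos: [0.4284, -0.3168, 0.281]
tool_rot: [0.116, 1.561, -0.118]
contact_force: [-0.3, -0.5, -3.9]
opening: 0.017
```

Call:
{"fn": "carry_out", "kwargs": {"increments": [[[0,0,0],[0,0,-0.06],0.1]]}}

```text
t: 51.65
tool_pos: [0.4285, -0.3169, 0.28]
tool_rot: [0.116, 1.56, -0.118]
contact_force: [-0.6, 0.3, -3.6]
opening: 0.017
```

Call:
{"fn": "carry_out", "kwargs": {"increments": [[[0,0,0],[0,0,-0.06],0.1]]}}

```text
t: 51.75
tool_pos: [0.4286, -0.317, 0.279]
tool_rot: [0.116, 1.56, -0.119]
contact_force: [-0.2, 0.6, -3.4]
opening: 0.017
```

```bash
python3 look.py t9 side 50
```

```text
t 51.75 pos [ 0.4286 -0.317   0.279 ] x-axis [ 0.008 -0.002 -1.   ] yawz -0.149 F [-0.2  0.6 -3.4] open 0.0170 q [-0.78 -0.06  1.94  0.    1.25 -0.63]
crop origin 214 226 scale 6.0
```

View pics/t9.png

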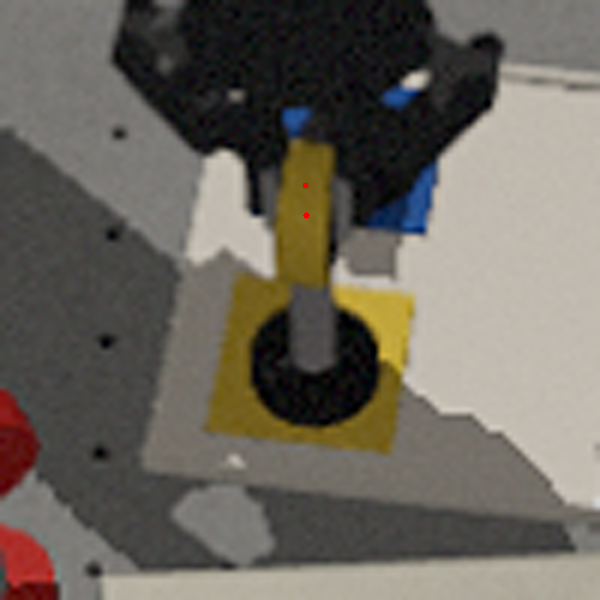

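The foot is centred (315,365) on the pad (311,363). One more small step to contact.

Call:
{"fn": "carry_out", "kwargs": {"increments": [[[0,0,0],[0,0,-0.07],0.1]]}}

```text
t: 51.9
tool_pos: [0.4288, -0.3171, 0.2786]
tool_rot: [0.115, 1.56, -0.119]
contact_force: [-1.6, 1.3, 7.9]
opening: 0.0168
```

Call:
{"fn": "carry_out", "kwargs": {"increments": [[[0,0,0],[0,0,0],0.3],[[0,0,0],[0,0,0],0.4],[[0,0,0],[0,0,0],0.5],[[0,0,0],[0,0,0],0.6],[[0,0,0],[0,0,0.5],0.6],[[0,0,0],[0,0,1],0.6],[[0,0,0],[0,0,1],0.6],[[0,0,0],[0,0,1],0.6]]}}

```text
t: 52.7
tool_pos: [0.4289, -0.3173, 0.3521]
tool_rot: [0.115, 1.559, -0.119]
contact_force: [0.6, 0.0, -0.4]
opening: 0.0515
```

Call:
{"fn": "carry_out", "kwargs": {"increments": [[[0,0,0],[0,0,1],0.6],[[0,0,0],[0,0.5,1],0.6],[[0,0,0],[0,1,1],0.6],[[0,0,0],[0,1,0],0.6],[[0,0,0],[0,1,0],0.6],[[0,0,0],[0,1,0],0.6],[[0,0,0],[0,1,0],0.6],[[0,0,0],[0,1,0],0.6]]}}

```text
t: 53.5
tool_pos: [0.4284, -0.185, 0.4278]
tool_rot: [0.11, 1.544, -0.13]
contact_force: [0.5, -0.3, 0.1]
opening: 0.0512
```

Call:
{"fn": "carry_out", "kwargs": {"increments": [[[0,0,0],[0,1,0],0.6],[[0,0,0],[0,1,0],0.6],[[0,0,0],[0,1,0],0.6],[[0,0,0],[0,1,0],0.6],[[0,0,0],[0,1,0],0.6],[[0,0,0],[0,1,0],0.6],[[0,0,0],[0,1,0],0.6],[[0,0,0],[0,1,0],0.6]]}}

```text
t: 54.3
tool_pos: [0.4265, -0.018, 0.4358]
tool_rot: [0.109, 1.534, -0.133]
contact_force: [0.2, -0.3, 0.3]
opening: 0.0511
```

Call:
{"fn": "carry_out", "kwargs": {"increments": [[[0,0,0],[0,1,0],0.6],[[0,0,0],[0,1,0],0.6],[[0,0,0],[0,1,0],0.6],[[0,0,0],[0,1,0],0.6],[[0,0,0],[0,1,0],0.6],[[0,0,0],[0,0.8,0],0.6],[[0,0,0],[0,0.4,0],0.6],[[0,0,0],[0,0,0],0.6]]}}

```text
t: 55.1
tool_pos: [0.4244, 0.113, 0.4432]
tool_rot: [0.107, 1.524, -0.13]
contact_force: [0.1, 0.4, 0.4]
opening: 0.0517
```

Run:
```python
from h import *
import pickle
st(); D={}
for n in("side","top"):
    im,d=get_image(n); D[n]=(im,d); cv2.imwrite(f"pics/{n}3.png",im)
    o=ortho(n,im,.018,.37,.56,-.38,-.16); cv2.imwrite(f"pics/fin_{n}.png",cv2.resize(grid(o,.56,-.16),None,fx=1.3,fy=1.3))
    for q in("lens_block","square_mount","round_mount","amber_bottle"):
        for m in masks_of(n,q)[:3]:
            P,_=cloud(n,m["region"],d); print(n,q,round(m["p"],2),np.round(m["centre"],1),np.round(np.median(P,0),4),"ztop %.3f"%np.percentile(P[:,2],97))
c=cv2.resize(D["side"][0][160:205,285:355],None,fx=10,fy=10,interpolation=cv2.INTER_CUBIC); cv2.imwrite("pics/fin_pl.png",cv2.convertScaleAbs(c,alpha=1.8))
```

```text
t 55.10 pos [0.4244 0.113  0.4432] x-axis [ 0.043 -0.018 -0.999] yawz -0.151 F [0.1 0.4 0.4] open 0.0517 q [ 0.1  -0.45  1.98 -0.02  1.57  0.25]
side lens_block 0.92 [195. 374.] [ 0.2923 -0.5449  0.0149] ztop 0.057
side lens_block 0.69 [319.3 177. ] [0.5663 0.0029 0.0283] ztop 0.066
side square_mount 0.82 [275.8 238.2] [ 0.4479 -0.2318  0.0957] ztop 0.141
side round_mount 0.81 [262.  280.4] [ 0.4311 -0.3315  0.0342] ztop 0.138
side round_mount 0.75 [207.1 312.2] [ 0.3172 -0.4201  0.059 ] ztop 0.125
side round_mount 0.63 [195.7 273.9] [ 0.2785 -0.3227  0.0545] ztop 0.125
side amber_bottle 0.8 [375.3 232.6] [ 0.6878 -0.179   0.0403] ztop 0.067
side amber_bottle 0.64 [293.5 273.9] [ 0.4905 -0.2827  0.0094] ztop 0.015
top lens_block 0.77 [236.4 187.9] [0.5622 0.017  0.0272] ztop 0.069
top lens_block 0.66 [416.9 280.5] [ 0.2861 -0.5238  0.0161] ztop 0.059
top square_mount 0.69 [315.8 227.9] [ 0.4406 -0.2163  0.1218] ztop 0.143
top square_mount 0.2 [307.  235.6] [ 0.4252 -0.196   0.0128] ztop 0.024
top round_mount 0.72 [347.3 229.5] [ 0.4269 -0.3125  0.0953] ztop 0.141
top round_mount 0.59 [307.6 233.6] [ 0.4281 -0.2023  0.0128] ztop 0.020
top round_mount 0.48 [348.3 287.1] [ 0.278  -0.3041  0.102 ] ztop 0.129
```

View pics/fin_side.png

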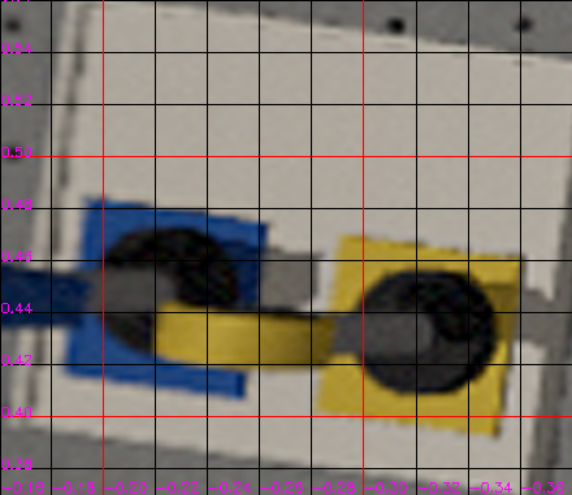

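View pics/fin_top.png

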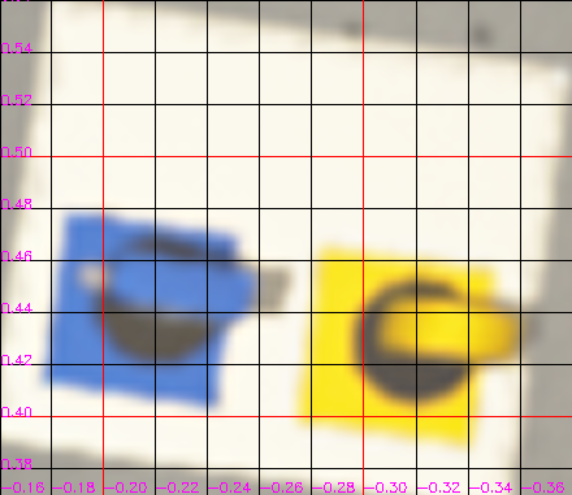

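View pics/fin_pl.png

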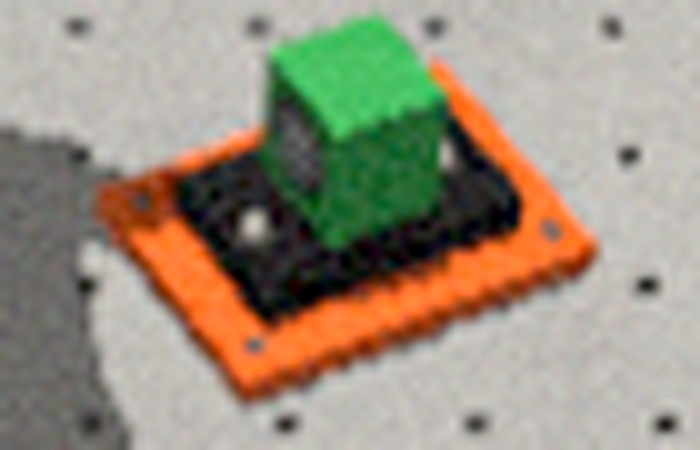

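View pics/side3.png

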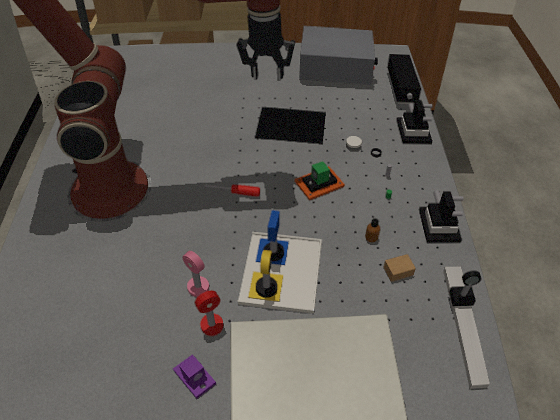

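Everything stands. The feet look about 6 mm off the pad centres in -y, so I'll check that against the 15 mm limit with an overlay.

Run:
```python
from h import *
B={"top":[(.4415,-.2145),(.4273,-.3130)],"side":[(.4455,-.2191),(.4313,-.3173)]}
out=[]
for n,(u0,v0,w,h) in {"side":(240,230,60,75),"top":(290,205,80,55)}.items():
    im=cv2.imread(f"pics/{n}3.png"); s=8
    c=cv2.resize(im[v0:v0+h,u0:u0+w],None,fx=s,fy=s,interpolation=cv2.INTER_CUBIC)
    for b in B[n]:
        for z,r,dy,col in((.012,.025,-.006,(255,255,255)),(.024,.025,-.006,(0,0,255)),(.012,.003,0,(0,255,0))):
            p=[(b[0]+r*np.cos(a),b[1]+dy+r*np.sin(a),z) for a in np.linspace(0,6.28,40)]
            cv2.polylines(c,[np.int32((proj(n,p)-[u0,v0]+.5)*s)],True,col,1)
    cv2.imwrite(f"pics/ov_{n}.png",c)
```

```text
(no output)
```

View pics/ov_side.png

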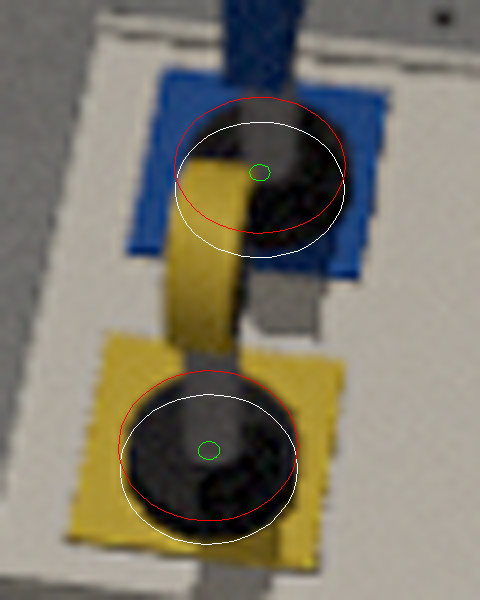

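View pics/ov_top.png

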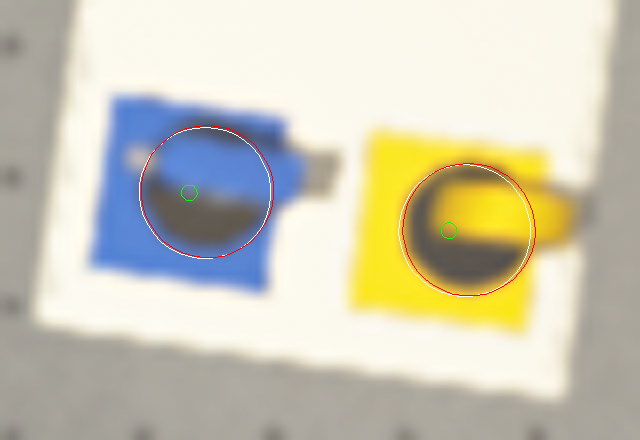

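With -6 mm the model foot fits the yellow mount within about 2 mm. The blue one is about 3–5 mm off its centre. Both are well within 15 mm, so I'm handing in.

```bash
python3 -c "
from station import *
print(finish_job())"
```

```text
the job is handed in; nothing more can be done
None
```

The job is handed in at about 55 s on the clock. I saw no failure, but `finish_job` reports no verdict.

**What I did:** I moved the blue and yellow mounts to the mat and pressed the lens block onto the pins. It touched bottom at the expected height with 27 N. Then I stood the blue mount back on the blue pad and the yellow mount on the yellow pad, and moved the arm clear.

**Last checks:**
- **Lens block:** it is seated with both pin tips showing, and released.
- **Blue mount:** upright, about 3–5 mm from the centre of its pad.
- **Yellow mount:** upright, about 6–8 mm from the centre of its pad, towards -y. The limit is 15 mm.
- **Bottle:** the side camera saw it standing within about 1 mm of where it started. The top camera did not find it in the last look.

**Mended or disagreed:**
- The two cameras disagreed by about 4–5 mm throughout, so I used values between them and corrected from what I saw at the grasps.
- My first grip on the yellow mount for its return was about 10 mm too high, so I opened and gripped it again lower.

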